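# Hang the vial bracket on the slotted upright and load it

## Task

First hang the blue bracket on the grey slotted upright: put both its steel hooks into the two slots and press it down until it is fully home and the orange spring catch snaps out over its lower edge. Then press the orange latch pad of the vial box and let the clear lid spring fully open by itself, without touching it. Finally take the vial out, set it down upright in the bracket's white cup without dropping it, and let go; leave the bottle, the tape roll and the dish where they are.

Things in the scene. Friction and masses are not known exactly. Their poses are not given: they have to be found in the camera images.
- bracket_back (a point): Middle of the lower edge of the rear face of the loose blue bracket, which stands upright on the bench. +x: out of the rear face, toward the upright when hung; +z up. Rear plate 5 mm thick (x -5..0), 52 wide, 72 high, with a window (y -11..11, z 5..18 mm) for the catch, which locks over the 5 mm bar below it. A 38 mm wide, 5 mm thick shelf runs forward to x = -105.
- bracket_hooks (a point): Between the bracket's two steel hooks, at (0, 0, +58) mm in the bracket_back frame (same axes). The hooks stand out of the rear face at y = +15 and -15 mm, each 8 mm wide: neck x 0..9, 4 mm above and below this point; at its end a tongue (x 4.5..9 mm) hangs down to 24 mm below this point.
- bracket_grip (a point): Grip point of the bracket's black upright rib, at (-44, 0, +50) mm in the bracket_back frame (same axes). The rib is 12 mm thick in y, 28 mm long in x (14 either side); its top is 16 mm above this point; free on both sides down to the shelf, 45 mm below this point. Bracket 0.13 to 0.2 kg.
- cup_floor (a point): Centre of the inner floor of the bracket's white round cup, at (-88, 0, +6) mm in the bracket_back frame (same axes). Inner diameter 29 mm, outer 34 mm, rim 16 mm above this point.
- upright_seat (a point): Point on the front face of the fixed grey upright that bracket_back meets when fully home, 45 mm above the bench. +x into the upright (its front looks along -x), +z up. Lowering the hooked bracket is free until, 15 to 5 mm above home, its lower edge meets the catch; from there it needs a push of some 3 to 12 N down till home. Foot plate 8 mm thick, 110 wide, 30 mm out in front.
- upright_slots (a point): Between the two slots of the upright, at (0, 0, +71) mm in the upright_seat frame (same axes). Slots at y = +15 and -15 mm, each 13 mm wide and 34 high, in a 3 mm face, 60 mm wide, top 142 mm above the bench, hollow behind. Held 23 mm above home, axes parallel, the bracket's tongues pass straight in along +x till its rear face meets the upright; lowered, they pass down behind the face.
- catch (a joint): Orange spring catch (sloping above, flat below) in the middle of the upright's face, 6.5 to 15.5 mm above upright_seat, standing 3.5 mm out: 0 = sprung out (free, or locked over the bracket's lower bar), up to 0.006 m = pushed in while that bar passes.
- box_socket (a point): Centre of the floor of the vial's socket in the fixed white vial box: 12 mm above the bench, in the middle of the box (80 mm along x, 90 along y, block 28 mm high). -x: latch side, +x: hinge side, +z up. Socket 27 mm in diameter, 16 mm deep. Shut, the clear hood reaches 69 mm above the bench.
- lid (a joint): Clear hood lid of the box, hinged along y at the block's rear top edge (40 mm behind the centre, 29 mm above the bench): 0 = shut, 1.9 rad = fully open, leaning back behind the block. A spring opens it in about a second once the latch lets go; its front sweeps an arc of 90 mm radius about the hinge.
- latch_pad (a point): Middle of the upper face of the orange latch pad, 72 mm in front (-x) of the box centre, 30 mm above the bench; axes as the box at rest. Pad 26 mm wide (y), 31 long (x); 17 mm from this point toward the box the hook rises 9 mm higher. Pressing the pad down about 5 mm (2 to 4 N) frees the lid; it goes down at most 8 mm and springs back.
- vial_mid (a point): Centre (half-way up) of the capped glass vial with pink contents and black cap, 23 mm in diameter, 51 mm tall, 22 g, standing upright in the socket; +z up. The cap is the top 10 mm, 21 mm in diameter.
- vial: The same vial, origin at the centre of its underside
- bracket: The same bracket, origin and axes as bracket_back
- bottle: Bystander: small amber bottle, 40 mm in diameter, 78 mm high, origin at the centre of its underside
- tape: Bystander: roll of tape lying flat, 98 mm in diameter, 25 mm high, origin at the centre of its underside
- dish: Bystander: shallow round dish, 90 mm in diameter, 14 mm high, origin at the centre of its underside

How it is judged:
By the outcome, as a careful person would: the job done as asked, in the order asked, and still so for the second after the job is handed in, with the robot touching nothing.
It also fails if it takes over 67 s, if anything falls off the work surface, if the arm or the gripper's body presses on something with over 40 N, if the wrist force passes 120 N, or if a joint passes its speed limit or range.

## Robot

A 7-joint arm with a two-finger parallel gripper is mounted at the origin on the work surface; the furniture and walls round the work are solid. World frame = base frame: x ahead of the robot, y to its left, z up, the work surface at z = 0. Lengths are in mm, angles in rad, forces in N, time in s.
With the tool pointing down it reaches from about 400 to 925 mm from the base axis. Payload 5.6 kg.
Tool frame: the origin (TCP) lies at the centre of the arm's flange, where the gripper is bolted on; the fingertips stand 173 mm ahead of it and the grasp point (between the pads) lies 155 mm ahead of it (env.finger_overhang is the distance from the TCP to the fingertips, in mm); y points along the fingers, z is the direction in which the jaws open and shut, and the axes are right-handed (so a half turn about y gives the same grasp; the last joint's range is limited). The gripper opens to 85 mm and grips with 20 to 120 N. Pads are 22 mm wide; open, the fingers measure 114 mm over their backs; the gripper's body (76 mm by 85 mm) begins 54 mm behind the grasp point. The pads swing forward as they close: fully open they stand 13 mm farther back than shut.
Start: joints at [-1.31, 0.468, -0.012, 1.603, 0.006, 1.071, -0.056], TCP at [194.479, 620.225, 404.69] pointing down, gripper open.
Joint ranges: [-2.53, 2.53], [-0.31, 2.02], [-1.57, 1.55], [0.28, 2.44], [-1.29, 4.43], [0.15, 1.84], [-2.92, 2.92]. Speed limits (rad/s): [2.57, 2.57, 3.14, 3.14, 3.14, 3.14, 3.14].

## Interface

Orientations are given as a unit quaternion [w, x, y, z].
In Python, from plant import status, imaging, env gives the robot as it stands. The module is installed in compiled form; this text tells all that it offers.
- The arm moves only by the tool drive_tool, never from a script. Its argument "steps" is a list of rows, each an object with "slide": the shift along the tool's x, y, z in m, a list of three; "rotation": the turn, a rotation vector about the tool's x, y, z in degrees, a list of three; "claw": the opening, from 0 (shut) to 1 (fully open). A call has 1 to 20 rows; each row shifts and turns the pose as measured when the row begins, along the tool's axes as they then stand; what a row does not reach is not made up. A row lasts 1/10 s, in which the tool goes at most 50 mm and 8.59 degrees, less where a joint would pass 70% of its speed; a pose out of reach is approached as far as the arm can. A call is refused whole if a number of a shift passes 0.05 or a number of a turn 8.59, either way. A call with a gripper value outside its range is refused whole. The fingers move at their own pace and stop on an object; the grip force is fixed at half the most. Time passes only in rows, so rows that do not move let the fingers close. It gives the time, the measured TCP pose, the force and the opening at its end, in the units of the state.
- status.observe(): the state, without advancing time (a new reading comes with each control period).
- imaging.capture(name): name is "scene" or "top" or "wrist"; returns a dict with "img" (420x560x3 uint8, blue, green, red), "camera_matrix" (3x3 intrinsics, pixels), "dist" ([k1, k2, p1, p2, k3] as OpenCV has them; the pictures are not rectified), "view" (4x4, takes a point from world to camera coordinates); the wrist camera has in their place "tool_from_camera" (4x4, takes a point from camera to tool coordinates, whose origin is the TCP and whose axes are the tool frame's). Camera axes: x right, y up, looking along -z (the intrinsics and any distortion apply to the point x, -y, -z); pixel columns grow to the right and rows downward; lengths in mm; the calibration is good to about 2 mm. A picture is of the moment at which its call begins: read the wrist's pose just before it. There is no depth.
- env.hand_in(): hands the job in, once; it reports no verdict.
The state is a dict: "time": time; "q": joint angles; "dq": joint speeds; "tau": joint torques, N m; "ee_pos": TCP position; "ee_rot": TCP orientation; "force": force on the tool from outside, world axes, zero at the start; "moment": the same for the moment, N m; "opening": finger opening in mm.
Only numpy, scipy, OpenCV 4.12 (cv2) and the standard library are available. Lean on these libraries where they do the work, as an engineer would, in place of code of your own. Each camera call takes 0.05 s, during which the arm holds its last target.

## Working session

There is one attempt and no reset: what is moved stays moved. The work goes in short steps, Python scripts to look and compute and a tool call to move; the robot and the scene stay as the last step left them, time stands still between calls to the robot, and variables do not carry over. Pictures are saved under pics/ and viewed, and the job is handed in when it is done.

Besides the shell and the picture viewer there is one more tool, called after "Emit:" by a JSON object that holds its "fn" and its "kwargs", one argument or row to a line. drive_tool: Moves the arm, as the interface text tells. Its arguments: {"type":"object","properties":{"steps":{"type":"array"}},"required":["steps"]}

```bash
mkdir -p pics
cat > h.py <<'E'
import numpy as np, cv2
from plant import status, imaging, env
from scipy.spatial.transform import Rotation as R
def rot(s): 
    w,x,y,z=s['ee_rot']; return R.from_quat([x,y,z,w])
def cap(n,fn=None):
    s=status.observe(); c=imaging.capture(n)
    c['s']=s
    if 'view' not in c:
        T=np.eye(4);T[:3,:3]=rot(s).as_matrix();T[:3,3]=s['ee_pos']
        c['view']=np.linalg.inv(T@np.array(c['tool_from_camera']))
    c['view']=np.array(c['view'])
    if fn: cv2.imwrite('pics/'+fn,c['img']); np.savez('pics/'+fn+'.npz',V=c['view'],K=c['camera_matrix'],d=c['dist'])
    return c
def load(fn):
    z=np.load('pics/'+fn+'.npz'); return dict(img=cv2.imread('pics/'+fn),view=z['V'],camera_matrix=z['K'],dist=z['d'])
def ray(c,p):
    u=cv2.undistortPoints(np.array([[p]],float),np.array(c['camera_matrix']),np.array(c['dist']))[0,0]
    d=np.array([u[0],-u[1],-1.]); V=c['view']; Rm=V[:3,:3]
    return -Rm.T@V[:3,3], Rm.T@d/np.linalg.norm(d)
def atz(c,p,z):
    o,d=ray(c,p); return o+d*(z-o[2])/d[2]
def tri(*cp):
    A=np.zeros((3,3));b=np.zeros(3)
    for c,p in cp:
        o,d=ray(c,p);M=np.eye(3)-np.outer(d,d);A+=M;b+=M@o
    x=np.linalg.solve(A,b)
    return x,[np.linalg.norm(np.cross(x-ray(c,p)[0],ray(c,p)[1])) for c,p in cp]
def proj(c,P):
    P=np.atleast_2d(P);q=P@c['view'][:3,:3].T+c['view'][:3,3];q=q*[1,-1,-1]
    return cv2.projectPoints(q,np.zeros(3),np.zeros(3),np.array(c['camera_matrix']),np.array(c['dist']))[0][:,0]
def crop(c,x0,y0,x1,y1,f,fn):
    cv2.imwrite('pics/'+fn,cv2.resize(c['img'][y0:y1,x0:x1],None,fx=f,fy=f,interpolation=cv2.INTER_CUBIC))
E
python3 - <<'E'
from h import *
np.set_printoptions(precision=2,suppress=True)
for n in ['scene','top','wrist']:
    c=cap(n,n+'0.png'); o=-c['view'][:3,:3].T@c['view'][:3,3]; print(n,o,-c['view'][2,:3],c['camera_matrix'][0][0])
s=status.observe();print(s,rot(s).as_matrix(),env.finger_overhang)
E
```

```text
scene [1105.89  524.81  883.25] [-0.51 -0.47 -0.72] 545.6325479296643
top [ 429.31   20.06 1177.8 ] [ 0.15 -0.01 -0.99] 528.865504606345
wrist [121.21 643.41 373.32] [ 0.28 -0.09 -0.96] 338.24081331673204
{'time': 0.15, 'q': array([-1.31,  0.47, -0.01,  1.6 ,  0.01,  1.07, -0.06]), 'dq': array([-0., -0.,  0., -0.,  0., -0., -0.]), 'tau': array([  0.  , -53.28,   0.02, -25.16,   0.01,   0.01,  -0.  ]), 'ee_pos': array([194.42, 620.05, 403.95]), 'ee_rot': array([-0.7 ,  0.7 , -0.11,  0.11]), 'force': array([ 0.23, -0.27, -0.08]), 'moment': array([ 0.01, -0.01, -0.02]), 'opening': 85.12279963534154} [[ 0.95 -0.    0.3 ]
 [-0.3  -0.    0.95]
 [ 0.   -1.   -0.  ]] 173.4
```

View pics/scene0.png

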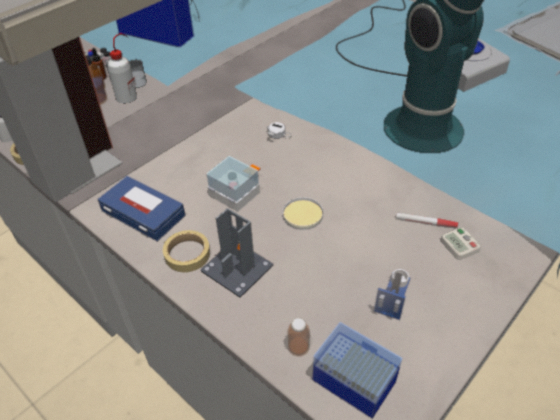

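View pics/top0.png

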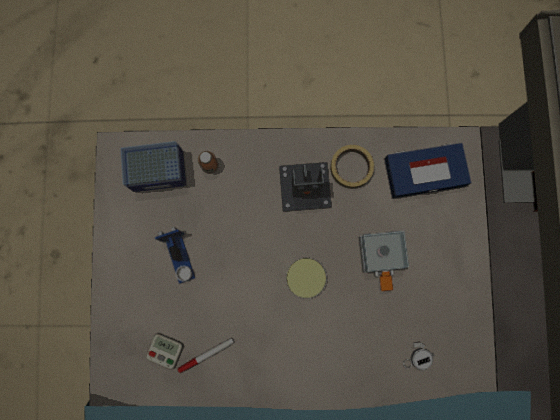

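View pics/wrist0.png

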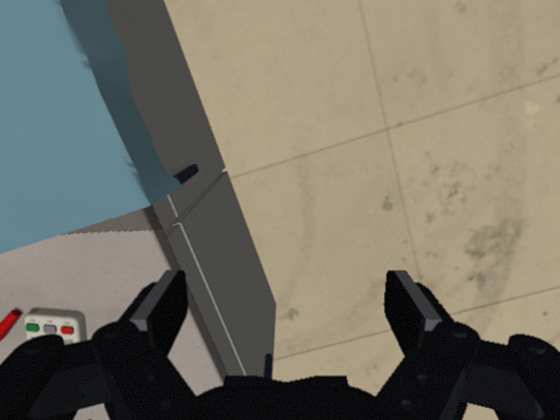

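```bash
python3 - <<'E'
from h import *
np.set_printoptions(precision=1,suppress=True)
t=load('top0.png');s=load('scene0.png')
crop(t,140,215,210,290,8,'t_br.png');crop(t,270,140,345,220,7,'t_up.png');crop(t,350,220,420,300,7,'t_box.png')
crop(s,360,255,420,325,8,'s_br.png');crop(s,195,200,280,300,6,'s_up.png');crop(s,195,150,270,205,8,'s_box.png')
for p,z in [((176,233),72),((183,272),20),((306,170),142),((384,252),69),((387,285),30),((307,278),0),((208,160),78),((352,165),25)]: print(p,atz(t,p,z))
E
python3 - <<'E'
import cv2,numpy as np
a=[cv2.imread('pics/'+f) for f in ['t_br.png','t_up.png','t_box.png']]
b=[cv2.imread('pics/'+f) for f in ['s_br.png','s_up.png','s_box.png']]
for x in a+b: print(x.shape)
E
```

```text
(176, 233) [549.4 242.6  72. ]
(183, 272) [469.2 236.9  20. ]
(306, 170) [664.5 -30.8 142. ]
(384, 252) [ 502.2 -194.8   69. ]
(387, 285) [ 433.1 -206.    30. ]
(307, 278) [452.3 -34.5   0. ]
(208, 160) [704.4 174.8  78. ]
(352, 165) [ 701.  -139.9   25. ]
(600, 560, 3)
(560, 525, 3)
(560, 490, 3)
(560, 480, 3)
(600, 510, 3)
(440, 600, 3)
```

View pics/t_br.png

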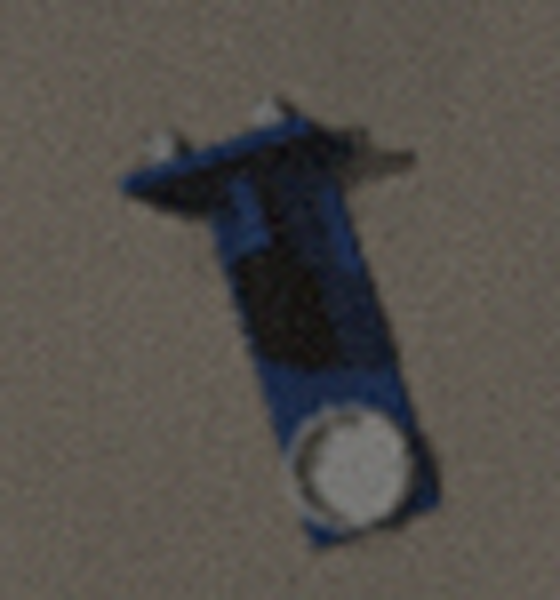

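View pics/t_up.png

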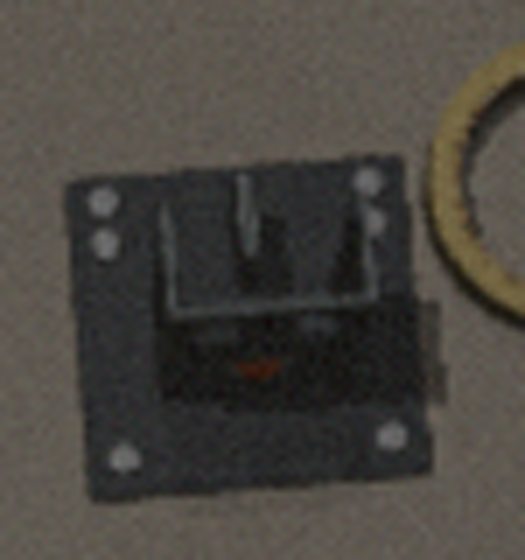

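View pics/t_box.png

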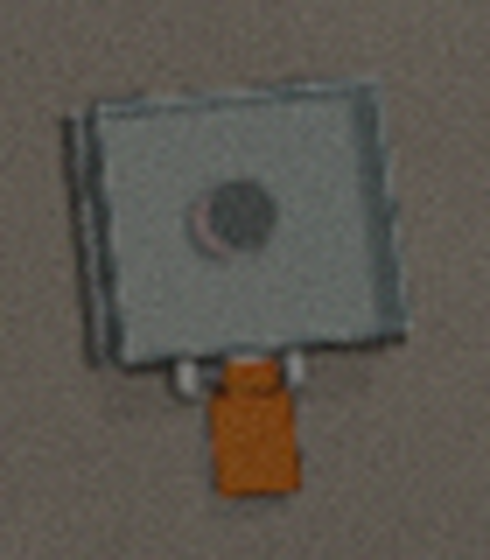

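View pics/s_br.png

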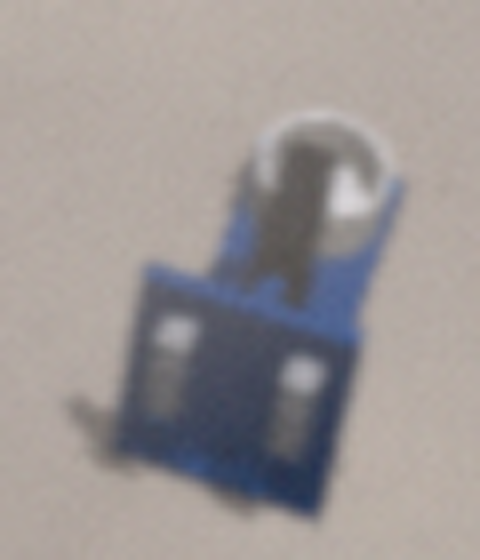

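View pics/s_up.png

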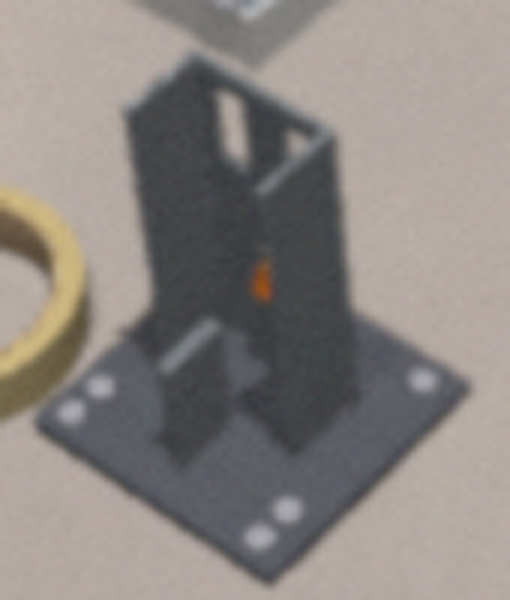

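View pics/s_box.png

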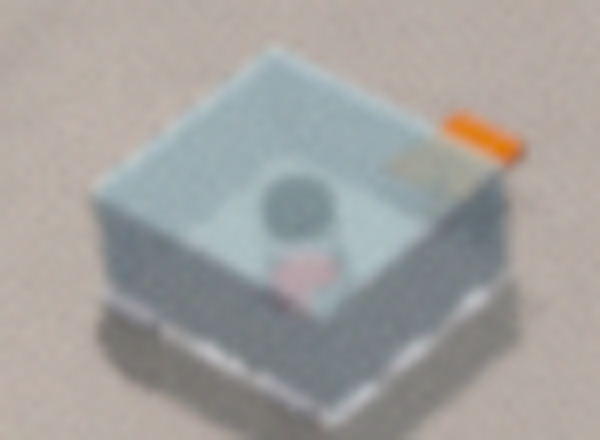

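```bash
cat > fit.py <<'E'
from h import *
from scipy.optimize import least_squares
def pose(p,L): 
    c,s=np.cos(p[2]),np.sin(p[2]); L=np.asarray(L,float)
    return np.c_[p[0]+c*L[:,0]-s*L[:,1],p[1]+s*L[:,0]+c*L[:,1],L[:,2]]
def fit(p0,obs):
    """obs list of (cam, localpts(with world z), pix)"""
    f=lambda p:np.concatenate([(proj(c,pose(p,L))-np.array(px)).ravel() for c,L,px in obs])
    r=least_squares(f,p0,x_scale=[10,10,.1],loss='soft_l1')
    return r.x,[np.round(proj(c,pose(r.x,L))-np.array(px),1).tolist() for c,L,px in obs]
E
python3 - <<'E'
from fit import *
np.set_printoptions(precision=4,suppress=True)
t=load('top0.png');s=load('scene0.png')
T=lambda a,f,o:[(x/f+o[0],y/f+o[1]) for x,y in a]
def show(n,p0,obs):
    for k in (obs,obs[:1],obs[1:]):
        x,r=fit(p0,k);print(n,x,r if k is obs else '')
br=[(t,[(-2.5,26,72),(-2.5,-26,72),(-105,19,5),(-105,-19,5),(-88,0,22)],T([(122,183),(308,122),(315,545),(438,500),(355,467)],8,(140,215))),
(s,[(0,-26,72),(0,26,72),(0,26,0),(0,-26,0),(-105,19,5)],T([(148,266),(362,332),(320,518),(118,455),(403,180)],8,(360,255)))]
show('br',[550,242,.3],br)
up=[(t,[(0,30,142),(0,-30,142),(-30,55,8),(-30,-55,8)],T([(173,315),(377,298),(93,500),(433,472)],7,(270,140))),
(s,[(0,-30,142),(0,30,142),(-30,55,8)],T([(195,55),(332,130),(470,385)],6,(195,200)))]
show('up',[650,-30,0.1],up)
bx=[(t,[(0,0,63),(-87.5,13,30),(-87.5,-13,30)],T([(243,215),(218,495),(300,490)],7,(350,220))),
(s,[(0,0,63),(-87.5,13,30),(-87.5,-13,30)],T([(298,203),(525,150),(458,112)],8,(195,150)))]
show('bx',[502,-195,0.1],bx)
for q in [(93,500),(433,472),(402,157),(68,185)]: print(atz(t,(q[0]/7+270,q[1]/7+140),8))
print('hood',[atz(t,(q[0]/7+350,q[1]/7+220),69) for q in [(95,103), (380,85),  (405,338), (120,365)]])
E
```

```text
br [549.3429 265.0316   0.3358] [[[-1.0, 0.6], [-1.1, -0.2], [-0.4, 0.6], [0.5, 0.3], [-1.2, -0.1]], [[-1.0, 0.5], [-0.0, 0.9], [-0.2, -0.1], [-1.2, -0.8], [-0.4, -1.2]]]
br [550.2043 262.7452   0.3202] 
br [548.8492 265.8789   0.3317] 
up [635.9386 -35.6078   0.061 ] [[[-1.0, 0.1], [-0.2, 0.2], [-0.9, -0.7], [-0.5, -0.5]], [[-0.7, -2.1], [-0.1, -0.8], [-0.4, -1.5]]]
up [635.4913 -36.8313   0.0676] 
up [638.293  -32.3214   0.0649] 
bx [ 508.4504 -196.1326    0.1001] [[[-0.8, -1.5], [-0.4, 0.5], [-0.3, -0.3]], [[-0.6, -0.9], [0.1, -1.7], [-0.0, -1.1]]]
bx [ 507.755  -197.7062    0.0899] 
bx [ 511.1148 -192.2749    0.1091] 
[600.9825  15.5746   8.    ]
[608.2427 -93.4126   8.    ]
[711.7867 -86.5351   8.    ]
[704.1383  21.9455   8.    ]
hood [array([ 539.5167, -152.9179,   69.    ]), array([ 543.3885, -240.0146,   69.    ]), array([ 466.8832, -244.0221,   69.    ]), array([ 460.6748, -157.5517,   69.    ])]
```

```bash
cat > plan.py <<'E'
from h import *
import json
def plan(target,yaw,n,claw=1):
    """rows from measured pose to target TCP, tool vertical, tool x at yaw (world)"""
    s=status.observe(); p=np.array(s['ee_pos']);r=rot(s)
    c,sn=np.cos(yaw),np.sin(yaw)
    Rt=R.from_matrix(np.array([[c,0,-sn],[sn,0,c],[0,-1,0]]))
    d=(r.inv()*Rt).as_rotvec()
    print('total rot deg',np.degrees(d).round(2),'dist',np.round(target-p,1))
    rows=[]
    for i in range(n):
        step=(np.array(target)-p)/n
        ri=r*R.from_rotvec(d*i/n)
        rows.append(dict(slide=(np.round(ri.inv().apply(step)/1000,4)).tolist(),rotation=np.round(np.degrees(d)/n,2).tolist(),claw=claw))
    for x in rows: print(json.dumps(x))
E
python3 - <<'E'
from plan import *
plan(np.array([521,255,355]),.333,11)
E
```

```text
total rot deg [ 8.000e-02 -3.649e+01 -2.000e-02] dist [ 326.6 -365.   -49. ]
{"slide": [0.0383, 0.0045, -0.0228], "rotation": [0.01, -3.32, -0.0], "claw": 1}
{"slide": [0.0369, 0.0045, -0.025], "rotation": [0.01, -3.32, -0.0], "claw": 1}
{"slide": [0.0354, 0.0045, -0.027], "rotation": [0.01, -3.32, -0.0], "claw": 1}
{"slide": [0.0337, 0.0045, -0.029], "rotation": [0.01, -3.32, -0.0], "claw": 1}
{"slide": [0.032, 0.0045, -0.031], "rotation": [0.01, -3.32, -0.0], "claw": 1}
{"slide": [0.0302, 0.0045, -0.0328], "rotation": [0.01, -3.32, -0.0], "claw": 1}
{"slide": [0.0282, 0.0045, -0.0344], "rotation": [0.01, -3.32, -0.0], "claw": 1}
{"slide": [0.0262, 0.0045, -0.036], "rotation": [0.01, -3.32, -0.0], "claw": 1}
{"slide": [0.024, 0.0045, -0.0375], "rotation": [0.01, -3.32, -0.0], "claw": 1}
{"slide": [0.0218, 0.0045, -0.0388], "rotation": [0.01, -3.32, -0.0], "claw": 1}
{"slide": [0.0196, 0.0045, -0.04], "rotation": [0.01, -3.32, -0.0], "claw": 1}
```

Emit:
{"fn": "drive_tool", "kwargs": {
  "steps": [
    {"slide": [0.038,0.0045,-0.023],"rotation": [0,-3.3,0],"claw": 1},
    {"slide": [0.037,0.0045,-0.025],"rotation": [0,-3.3,0],"claw": 1},
    {"slide": [0.035,0.0045,-0.027],"rotation": [0,-3.3,0],"claw": 1},
    {"slide": [0.034,0.0045,-0.029],"rotation": [0,-3.3,0],"claw": 1},
    {"slide": [0.032,0.0045,-0.031],"rotation": [0,-3.3,0],"claw": 1},
    {"slide": [0.03,0.0045,-0.033],"rotation": [0,-3.3,0],"claw": 1},
    {"slide": [0.028,0.0045,-0.034],"rotation": [0,-3.3,0],"claw": 1},
    {"slide": [0.026,0.0045,-0.036],"rotation": [0,-3.3,0],"claw": 1},
    {"slide": [0.024,0.0045,-0.0375],"rotation": [0,-3.3,0],"claw": 1},
    {"slide": [0.022,0.0045,-0.039],"rotation": [0,-3.3,0],"claw": 1},
    {"slide": [0.0196,0.0045,-0.04],"rotation": [0,-3.3,0],"claw": 1},
    {"slide": [0,0,0],"rotation": [0,0,0],"claw": 1}
  ]
}}

```text
time: 1.35
ee_pos: [534.4, 245.5, 348.2]
ee_rot: [-0.694, 0.697, 0.126, -0.129]
force: [0.3, -0.6, 0.8]
opening: 86.0
```

Run:
```python
from plan import *
cap('wrist','w1.png')
plan(np.array([521,255,355]),.333,2)
```

```text
total rot deg [ 0.01  1.85 -0.32] dist [-11.5   6.7   6.7]
{"slide": [-0.0042, -0.0033, 0.0052], "rotation": [0.0, 0.92, -0.16], "claw": 1}
{"slide": [-0.0043, -0.0033, 0.0051], "rotation": [0.0, 0.92, -0.16], "claw": 1}
```

View pics/w1.png

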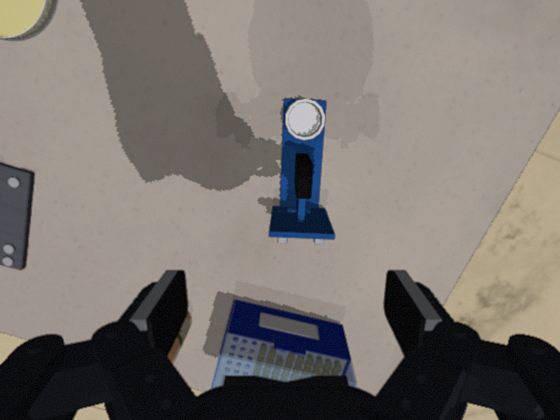

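Run:
```python
from plan import *
cap('wrist');
c=cap('wrist','w2.png'); s2=status.observe(); print(c['s']['ee_pos'],s2['ee_pos'],s2['time'])
crop(c,255,85,350,255,4.5,'w2c.png')
```

```text
[530.95597369 250.83966247 348.521022  ] [529.96420645 252.54578232 348.77647978] 1.5
```

View pics/w2c.png

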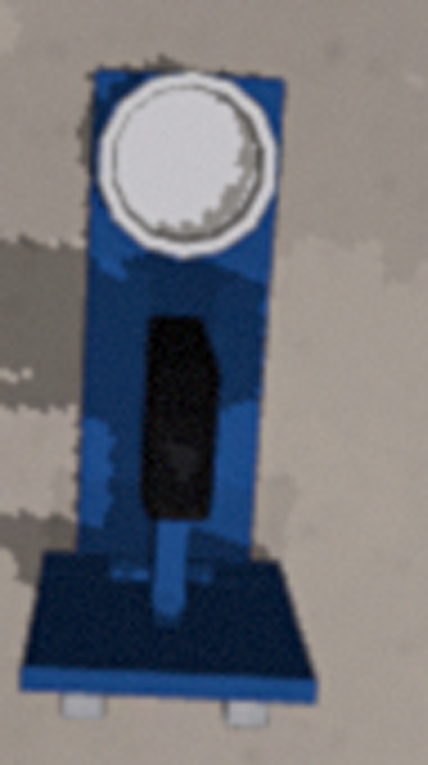

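Run:
```python
from fit import *
from plan import plan
np.set_printoptions(precision=4,suppress=True)
w=load('w2.png')
T=lambda a,f,o:[(x/f+o[0],y/f+o[1]) for x,y in a]
L=[(0,-26,72),(0,26,72),(-5,-26,72),(-5,26,72),(-105,-19,5),(-105,19,5),(-88,0,22),(-30,-6,66),(-30,6,66)]
px=T([(20,691),(317,703),(22,667),(317,679),(97,70),(285,80),(188,165),(142,519),(212,521)],4.5,(255,85))
x,r=fit([549,264,.33],[(w,L,px)]);print(x,r)
g=pose(x,[(-44,0,50)])[0];print(g)
plan(np.array([g[0],g[1],205]),x[2],6)
```

```text
[550.1889 265.9298   0.3198] [[[-0.2, 0.2], [0.1, 0.5], [-0.5, -0.5], [0.6, -0.1], [-0.8, -0.7], [0.5, -0.7], [0.1, -0.0], [0.1, 0.6], [0.0, 0.9]]]
[508.4196 252.0976  50.    ]
total rot deg [-0.13  2.98 -0.32] dist [ -21.5   -0.4 -143.8]
{"slide": [-0.0032, 0.024, 0.0012], "rotation": [-0.02, 0.5, -0.05], "claw": 1}
{"slide": [-0.0033, 0.024, 0.0012], "rotation": [-0.02, 0.5, -0.05], "claw": 1}
{"slide": [-0.0033, 0.024, 0.0011], "rotation": [-0.02, 0.5, -0.05], "claw": 1}
{"slide": [-0.0033, 0.024, 0.0011], "rotation": [-0.02, 0.5, -0.05], "claw": 1}
{"slide": [-0.0034, 0.024, 0.0011], "rotation": [-0.02, 0.5, -0.05], "claw": 1}
{"slide": [-0.0034, 0.024, 0.0011], "rotation": [-0.02, 0.5, -0.05], "claw": 1}
```

Emit:
{"fn": "drive_tool", "kwargs": {
  "steps": [
    {"slide": [-0.007,0.024,0.001],"rotation": [0,1,0],"claw": 1},
    {"slide": [-0.007,0.024,0.001],"rotation": [0,1,0],"claw": 1},
    {"slide": [-0.006,0.024,0.001],"rotation": [0,1,0],"claw": 1},
    {"slide": [0,0.01,0],"rotation": [0,0,0],"claw": 1},
    {"slide": [0,0,0],"rotation": [0,0,0],"claw": 1},
    {"slide": [0,0,0],"rotation": [0,0,0],"claw": 1}
  ]
}}

```text
time: 2.1
ee_pos: [504.1, 259.0, 267.1]
ee_rot: [0.7, -0.695, -0.116, 0.118]
force: [0.4, 0.7, -0.2]
opening: 85.5
```

Run:
```python
from fit import *
from plan import plan
cap('wrist','w3.png')
plan(np.array([508.4,252.1,205]),.3198,4)
```

```text
total rot deg [-0.47  0.79 -0.06] dist [  4.2  -6.9 -62.4]
{"slide": [0.0004, 0.0156, -0.0021], "rotation": [-0.12, 0.2, -0.02], "claw": 1}
{"slide": [0.0004, 0.0156, -0.0021], "rotation": [-0.12, 0.2, -0.02], "claw": 1}
{"slide": [0.0004, 0.0156, -0.002], "rotation": [-0.12, 0.2, -0.02], "claw": 1}
{"slide": [0.0004, 0.0156, -0.002], "rotation": [-0.12, 0.2, -0.02], "claw": 1}
```

View pics/w3.png

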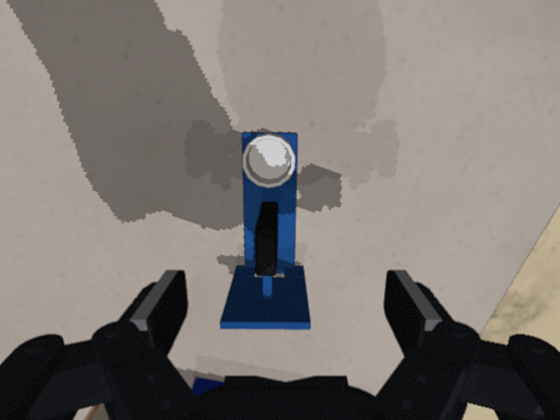

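Emit:
{"fn": "drive_tool", "kwargs": {
  "steps": [
    {"slide": [0.0005,0.012,-0.005],"rotation": [-0.2,0.4,0],"claw": 1},
    {"slide": [0.0005,0.016,-0.003],"rotation": [-0.2,0.4,0],"claw": 1},
    {"slide": [0.0005,0.016,0],"rotation": [0,0,0],"claw": 1},
    {"slide": [0,0.01,0],"rotation": [0,0,0],"claw": 1},
    {"slide": [0,0,0],"rotation": [0,0,0],"claw": 1},
    {"slide": [0,0,0],"rotation": [0,0,0],"claw": 1}
  ]
}}

```text
time: 2.75
ee_pos: [511.6, 251.5, 214.0]
ee_rot: [0.699, -0.697, -0.114, 0.109]
force: [-0.7, -0.2, 0.1]
opening: 85.3
```

Run:
```python
from fit import *
from plan import plan
plan(np.array([508.4,252.1,205]),.3198,2)
```

```text
total rot deg [-0.07 -0.17  0.45] dist [-3.2  0.6 -9. ]
{"slide": [-0.0015, 0.0045, 0.0008], "rotation": [-0.03, -0.09, 0.23], "claw": 1}
{"slide": [-0.0015, 0.0045, 0.0008], "rotation": [-0.03, -0.09, 0.23], "claw": 1}
```

Emit:
{"fn": "drive_tool", "kwargs": {
  "steps": [
    {"slide": [-0.0015,0.0045,0.001],"rotation": [0,-0.1,0.2],"claw": 1},
    {"slide": [-0.001,0.0045,0.001],"rotation": [0,0,0.2],"claw": 1},
    {"slide": [0,0,0],"rotation": [0,0,0],"claw": 1},
    {"slide": [0,0,0],"rotation": [0,0,0],"claw": 0.5},
    {"slide": [0,0,0],"rotation": [0,0,0],"claw": 0},
    {"slide": [0,0,0],"rotation": [0,0,0],"claw": 0},
    {"slide": [0,0,0],"rotation": [0,0,0],"claw": 0},
    {"slide": [0,0,0],"rotation": [0,0,0],"claw": 0},
    {"slide": [0,0,0],"rotation": [0,0,0],"claw": 0},
    {"slide": [0,0,0],"rotation": [0,0,0],"claw": 0}
  ]
}}

```text
time: 3.75
ee_pos: [509.2, 252.9, 206.3]
ee_rot: [0.699, -0.697, -0.113, 0.111]
force: [0.1, -0.0, -0.7]
opening: 11.3
```

Run:
```python
from fit import *
from plan import plan
s=status.observe();print(s['force'],s['opening'])
cap('wrist','w4.png')
plan(np.array([508.4,252.1,205]),.3198,2)
```

```text
[ 0.12502039 -0.00117394 -0.7202733 ] 11.261293583713751
total rot deg [-0.08 -0.06  0.21] dist [-0.7 -0.8 -1.3]
{"slide": [-0.0005, 0.0006, -0.0003], "rotation": [-0.04, -0.03, 0.1], "claw": 1}
{"slide": [-0.0005, 0.0006, -0.0003], "rotation": [-0.04, -0.03, 0.1], "claw": 1}
```

View pics/w4.png

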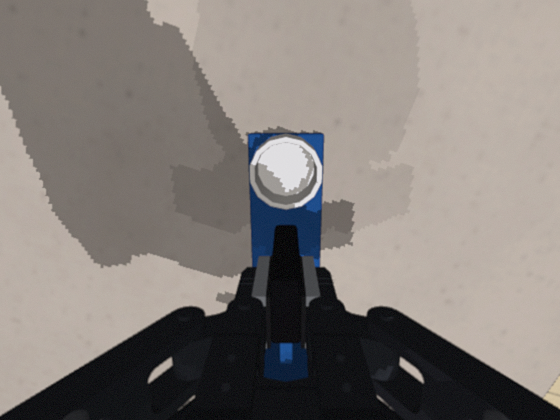

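Run:
```python
from fit import *
from plan import plan
np.set_printoptions(precision=2,suppress=True)
w=load('w4.png')
p=np.array([550.19,265.93,.3198])
print(proj(w,pose(p,[(-105,-19,5),(-105,19,5),(-88,0,22)])))
plan(np.array([640,70,370]),.0645,8,0)
```

```text
[[242.98 133.82]
 [319.99 133.75]
 [281.33 174.65]]
total rot deg [-0.11 14.57  0.2 ] dist [ 130.9 -182.9  163.7]
{"slide": [0.0084, -0.0205, -0.0268], "rotation": [-0.01, 1.82, 0.02], "claw": 0}
{"slide": [0.0093, -0.0205, -0.0265], "rotation": [-0.01, 1.82, 0.02], "claw": 0}
{"slide": [0.0101, -0.0205, -0.0262], "rotation": [-0.01, 1.82, 0.02], "claw": 0}
{"slide": [0.0109, -0.0205, -0.0259], "rotation": [-0.01, 1.82, 0.02], "claw": 0}
{"slide": [0.0117, -0.0205, -0.0255], "rotation": [-0.01, 1.82, 0.02], "claw": 0}
{"slide": [0.0125, -0.0205, -0.0252], "rotation": [-0.01, 1.82, 0.02], "claw": 0}
{"slide": [0.0133, -0.0205, -0.0248], "rotation": [-0.01, 1.82, 0.02], "claw": 0}
{"slide": [0.0141, -0.0205, -0.0243], "rotation": [-0.01, 1.82, 0.02], "claw": 0}
```

Emit:
{"fn": "drive_tool", "kwargs": {
  "steps": [
    {"slide": [0,-0.02,0],"rotation": [0,0,0],"claw": 0},
    {"slide": [0,-0.03,0],"rotation": [0,0,0],"claw": 0},
    {"slide": [0.008,-0.03,-0.026],"rotation": [0,1.8,0],"claw": 0},
    {"slide": [0.009,-0.025,-0.026],"rotation": [0,1.8,0],"claw": 0},
    {"slide": [0.01,-0.02,-0.026],"rotation": [0,1.8,0],"claw": 0},
    {"slide": [0.011,-0.02,-0.026],"rotation": [0,1.8,0],"claw": 0},
    {"slide": [0.012,-0.015,-0.025],"rotation": [0,1.8,0],"claw": 0},
    {"slide": [0.013,0,-0.025],"rotation": [0,1.8,0],"claw": 0},
    {"slide": [0.013,0,-0.02],"rotation": [0,1.8,0],"claw": 0},
    {"slide": [0.01,0,-0.01],"rotation": [0,1.8,0],"claw": 0},
    {"slide": [0,0,0],"rotation": [0,0,0],"claw": 0},
    {"slide": [0,0,0],"rotation": [0,0,0],"claw": 0},
    {"slide": [0,0,0],"rotation": [0,0,0],"claw": 0}
  ]
}}

```text
time: 5.1
ee_pos: [634.2, 87.8, 368.9]
ee_rot: [0.707, -0.706, -0.021, 0.025]
force: [0.4, -0.3, -1.5]
opening: 10.9
```

Run:
```python
from fit import *
from plan import plan
np.set_printoptions(precision=2,suppress=True)
c=cap('wrist','w5.png'); print(c['s']['ee_pos'],status.observe()['ee_pos'],c['s']['force'],c['s']['opening'])
plan(np.array([640,70,370]),.0645,1,0)
```

```text
[634.19  87.79 368.88] [634.04  88.19 368.81] [ 0.36 -0.34 -1.53] 10.879179678539169
total rot deg [-0.11  0.04 -0.32] dist [  6.  -18.2   1.2]
{"slide": [0.0048, -0.0013, -0.0185], "rotation": [-0.11, 0.04, -0.32], "claw": 0}
```

View pics/w5.png

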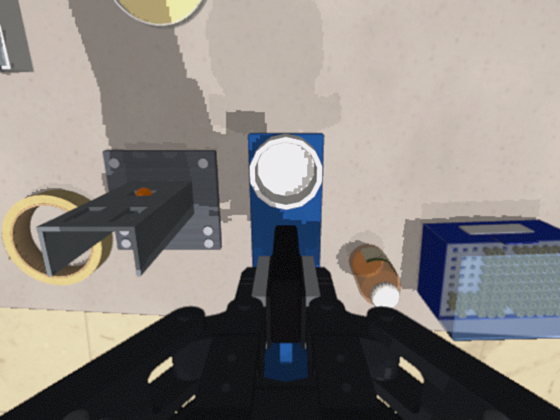

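Run:
```python
from h import *
c=load('w5.png'); crop(c,35,140,225,285,4,'w5u.png'); crop(c,235,120,335,260,4,'w5b.png')
```

```text
(no output)
```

View pics/w5u.png

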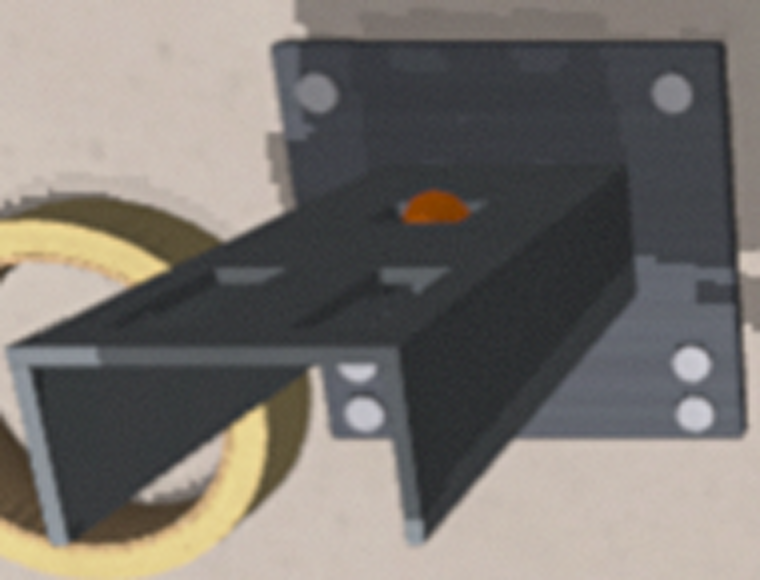

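View pics/w5b.png

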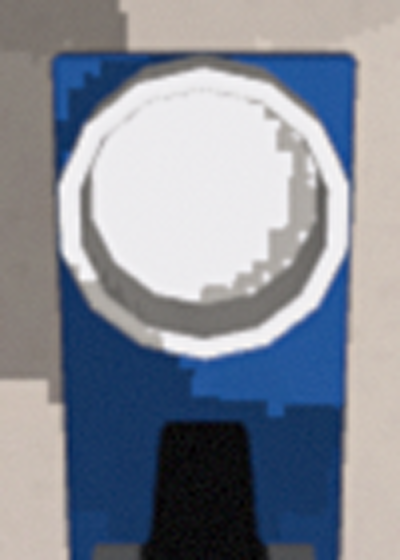

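Run:
```python
from fit import *
from plan import plan
np.set_printoptions(precision=4,suppress=True)
w=load('w5.png')
T=lambda a,f,o:[(x/f+o[0],y/f+o[1]) for x,y in a]
L=[(0,-30,142),(0,30,142),(-30,-55,8),(-30,55,8),(0,-21.5,99),(0,-8.5,99),(0,8.5,99),(0,21.5,99)]
px=T([(9,347),(402,347),(275,43),(722,43),(213,268),(287,268),(380,268),(452,268)],4,(35,140))
xu,r=fit([636,-35,.06],[(w,L,px)]);print(xu,r)
for z0 in (160,162.6,165):
  L=np.array([(-105,-19,5),(-105,19,5),(-88,0,22),(-105,-19,5),(-58,-6,66),(-58,6,66)],float);L[:,2]+=z0
  px=T([(53,55),(355,55),(205,208),(53,55),(160,424),(246,424)],4,(235,120))
  xb,r=fit([674,88,.06],[(w,L,px)]);print(z0,xb,r)
  f=lambda p:np.concatenate([(proj(c,pose(p,L))-np.array(px)).ravel() for c,L,px in obs])
```

```text
[636.0735 -33.7452   0.0628] [[[-0.5, 0.0], [-0.5, 0.1], [-2.2, -0.2], [-0.1, 0.1], [1.3, -0.0], [0.5, -0.0], [0.4, 0.0], [0.1, 0.0]]]
160 [674.271   93.7804   0.0834] [[[-0.2, -0.9], [-0.0, -2.3], [0.4, -0.1], [-0.2, -0.9], [-2.5, 48.3], [8.4, 47.7]]]
162.6 [673.8608  94.1714   0.0871] [[[-0.7, -1.1], [0.6, -2.9], [0.6, 0.1], [-0.7, -1.1], [-2.2, 50.8], [9.4, 50.1]]]
165 [673.4565  94.5406   0.0909] [[[-1.3, -1.4], [1.2, -3.5], [0.8, 0.3], [-1.3, -1.4], [-2.0, 53.2], [10.3, 52.4]]]
```

Run:
```python
from fit import *
np.set_printoptions(precision=4,suppress=True)
w=load('w5.png')
T=lambda a,f,o:[(x/f+o[0],y/f+o[1]) for x,y in a]
for z0 in (160,162.6,165):
  L=np.array([(-105,-19,5),(-105,19,5),(-88,0,22)],float);L[:,2]+=z0
  px=T([(53,55),(355,55),(205,208)],4,(235,120))
  xb,r=fit([674,88,.06],[(w,L,px)]);print(z0,xb,r)
R0=rot(status.observe());print('tool yaw',np.arctan2(*R0.as_matrix()[[1,0],0]))
tcp=np.array([634.2,87.8]);y=.064
d=xb[:2]-tcp;print(d@[np.cos(y),np.sin(y)],d@[-np.sin(y),np.cos(y)])
```

```text
160 [674.9817  92.0592   0.0657] [[[-0.0, -0.4], [0.1, -0.5], [-0.1, 1.1]]]
162.6 [674.7644  92.0277   0.0656] [[[-0.6, -0.4], [0.7, -0.5], [-0.0, 1.7]]]
165 [674.5778  91.9896   0.0653] [[[-1.1, -0.5], [1.3, -0.5], [-0.0, 2.3]]]
tool yaw 0.06521049782891039
40.56307243450486 1.5985861252277467
```

Run:
```python
from plan import *
plan(np.array([565.,-40,300]),.063,8,0)
```

```text
total rot deg [-0.11  0.13 -0.32] dist [ -69.  -128.2  -68.8]
{"slide": [-0.0096, 0.0086, -0.0154], "rotation": [-0.01, 0.02, -0.04], "claw": 0}
{"slide": [-0.0096, 0.0086, -0.0154], "rotation": [-0.01, 0.02, -0.04], "claw": 0}
{"slide": [-0.0096, 0.0086, -0.0154], "rotation": [-0.01, 0.02, -0.04], "claw": 0}
{"slide": [-0.0096, 0.0086, -0.0154], "rotation": [-0.01, 0.02, -0.04], "claw": 0}
{"slide": [-0.0096, 0.0086, -0.0154], "rotation": [-0.01, 0.02, -0.04], "claw": 0}
{"slide": [-0.0096, 0.0086, -0.0154], "rotation": [-0.01, 0.02, -0.04], "claw": 0}
{"slide": [-0.0096, 0.0086, -0.0154], "rotation": [-0.01, 0.02, -0.04], "claw": 0}
{"slide": [-0.0096, 0.0086, -0.0154], "rotation": [-0.01, 0.02, -0.04], "claw": 0}
```

Emit:
{"fn": "drive_tool", "kwargs": {
  "steps": [
    {"slide": [-0.02,0,-0.02],"rotation": [0,0,0],"claw": 0},
    {"slide": [-0.02,0,-0.02],"rotation": [0,0,0],"claw": 0},
    {"slide": [-0.02,0,-0.02],"rotation": [0,0,0],"claw": 0},
    {"slide": [-0.01,0.01,-0.02],"rotation": [0,0,0],"claw": 0},
    {"slide": [-0.004,0.02,-0.02],"rotation": [0,0,0],"claw": 0},
    {"slide": [0,0.02,-0.015],"rotation": [0,0,0],"claw": 0},
    {"slide": [0,0.015,-0.005],"rotation": [0,0,0],"claw": 0},
    {"slide": [0,0.005,0],"rotation": [0,0,0],"claw": 0},
    {"slide": [0,0,0],"rotation": [0,0,0],"claw": 0},
    {"slide": [0,0,0],"rotation": [0,0,0],"claw": 0}
  ]
}}

```text
time: 6.15
ee_pos: [562.5, -26.8, 297.9]
ee_rot: [0.709, -0.703, -0.029, 0.033]
force: [0.3, 0.8, -1.7]
opening: 11.2
```

Run:
```python
from plan import *
plan(np.array([565.,-40,274.5]),.063,3,0)
```

```text
total rot deg [-0.5   1.45 -0.28] dist [  2.5 -13.2 -23.4]
{"slide": [0.0005, 0.0077, -0.0045], "rotation": [-0.17, 0.48, -0.09], "claw": 0}
{"slide": [0.0005, 0.0078, -0.0045], "rotation": [-0.17, 0.48, -0.09], "claw": 0}
{"slide": [0.0005, 0.0078, -0.0045], "rotation": [-0.17, 0.48, -0.09], "claw": 0}
```

Emit:
{"fn": "drive_tool", "kwargs": {
  "steps": [
    {"slide": [0.0005,0.008,-0.0045],"rotation": [-0.2,0.5,-0.1],"claw": 0},
    {"slide": [0.0005,0.008,-0.0045],"rotation": [-0.2,0.5,-0.1],"claw": 0},
    {"slide": [0.0005,0.007,-0.0035],"rotation": [-0.1,0.4,-0.1],"claw": 0},
    {"slide": [0,0,0],"rotation": [0,0,0],"claw": 0},
    {"slide": [0,0,0],"rotation": [0,0,0],"claw": 0},
    {"slide": [0,0,0],"rotation": [0,0,0],"claw": 0}
  ]
}}

```text
time: 6.75
ee_pos: [566.0, -38.3, 274.5]
ee_rot: [-0.707, 0.707, 0.024, -0.021]
force: [-0.3, 0.4, -1.2]
opening: 11.5
```

Run:
```python
from plan import *
plan(np.array([565.,-40,274.5]),.063,1,0)
```

```text
total rot deg [0.02 0.08 0.23] dist [-1.  -1.7  0. ]
{"slide": [-0.0011, -0.0, -0.0016], "rotation": [0.02, 0.08, 0.23], "claw": 0}
```

Now a small sideways trim, then a check from the fixed and wrist cameras.

Emit:
{"fn": "drive_tool", "kwargs": {
  "steps": [
    {"slide": [0,0,-0.0015],"rotation": [0,0,0.2],"claw": 0},
    {"slide": [0,0,0],"rotation": [0,0,0],"claw": 0}
  ]
}}

```text
time: 6.95
ee_pos: [566.3, -39.8, 274.8]
ee_rot: [-0.707, 0.707, 0.023, -0.023]
force: [-0.5, 0.1, -1.2]
opening: 11.0
```

Run:
```python
from plan import *
c=cap('top','t6.png');d=cap('scene','s6.png');w=cap('wrist','w6.png')
crop(c,260,130,350,260,6,'t6c.png');crop(d,190,170,310,290,5,'s6c.png')
plan(np.array([565.,-40,274.5]),.063,1,0)
```

```text
total rot deg [0.   0.11 0.05] dist [-1.2 -0.5 -0.3]
{"slide": [-0.0013, 0.0003, -0.0004], "rotation": [0.0, 0.11, 0.05], "claw": 0}
```

View pics/s6c.png

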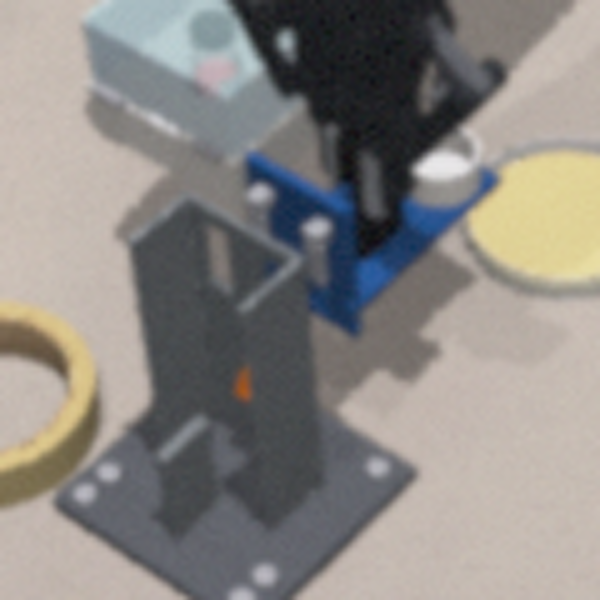

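View pics/w6.png

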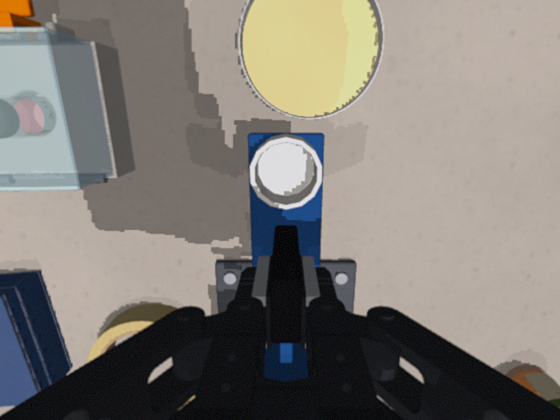

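Emit:
{"fn": "drive_tool", "kwargs": {
  "steps": [
    {"slide": [0.008,0,-0.0003],"rotation": [0,0,0],"claw": 0},
    {"slide": [0.006,0,0],"rotation": [0,0,0],"claw": 0},
    {"slide": [0.003,0,0],"rotation": [0,0,0],"claw": 0},
    {"slide": [0,0,0],"rotation": [0,0,0],"claw": 0},
    {"slide": [0,0,0],"rotation": [0,0,0],"claw": 0}
  ]
}}

```text
time: 7.6
ee_pos: [585.3, -38.4, 275.0]
ee_rot: [-0.707, 0.707, 0.024, -0.022]
force: [-0.3, 0.8, -1.7]
opening: 11.1
```

Run:
```python
from plan import *
d=cap('scene','s7.png');crop(d,190,170,290,270,6,'s7c.png')
plan(np.array([595.4,-38,274.5]),.063,1,0)
```

```text
total rot deg [0.   0.13 0.11] dist [10.2  0.4 -0.5]
{"slide": [0.0102, 0.0005, -0.0003], "rotation": [0.0, 0.13, 0.11], "claw": 0}
```

View pics/s7c.png

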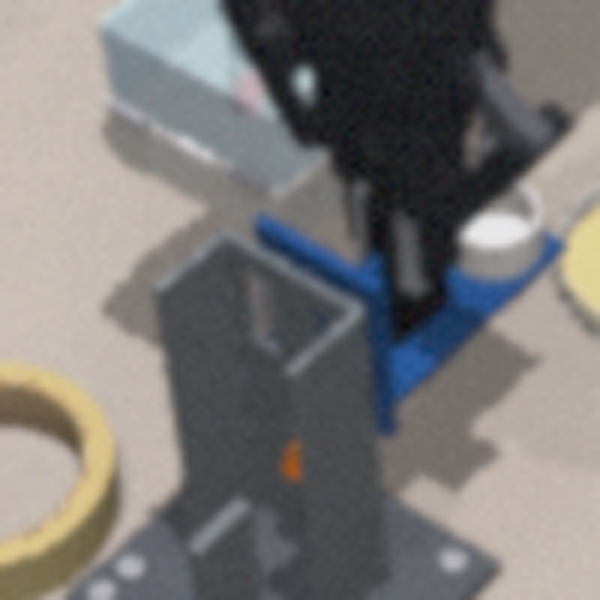

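Emit:
{"fn": "drive_tool", "kwargs": {
  "steps": [
    {"slide": [0.003,0,0],"rotation": [0,0.1,0.1],"claw": 0},
    {"slide": [0.003,0,0],"rotation": [0,0,0],"claw": 0},
    {"slide": [0,0,0],"rotation": [0,0,0],"claw": 0}
  ]
}}

```text
time: 7.95
ee_pos: [591.5, -38.0, 275.0]
ee_rot: [0.707, -0.707, -0.022, 0.022]
force: [0.2, 0.2, -1.3]
opening: 11.4
```

Emit:
{"fn": "drive_tool", "kwargs": {
  "steps": [
    {"slide": [0.003,0,0],"rotation": [0,0,0],"claw": 0},
    {"slide": [0.002,0,0],"rotation": [0,0,0],"claw": 0},
    {"slide": [0,0,0],"rotation": [0,0,0],"claw": 0}
  ]
}}

```text
time: 8.25
ee_pos: [594.9, -37.9, 274.5]
ee_rot: [0.707, -0.707, -0.02, 0.025]
force: [-0.3, 0.6, -1.7]
opening: 11.2
```

Emit:
{"fn": "drive_tool", "kwargs": {
  "steps": [
    {"slide": [0.002,0,0],"rotation": [0,0,0],"claw": 0},
    {"slide": [0.002,0,0],"rotation": [0,0,0],"claw": 0},
    {"slide": [0,0,0],"rotation": [0,0,0],"claw": 0}
  ]
}}

```text
time: 8.55
ee_pos: [596.3, -38.1, 274.0]
ee_rot: [0.707, -0.706, -0.016, 0.028]
force: [-0.7, -0.4, -0.5]
opening: 11.2
```

Run:
```python
from plan import *
d=cap('scene','s8.png');crop(d,190,170,290,270,6,'s8c.png')
plan(np.array([595.4,-38,274.5]),.063,1,0);print(status.observe()['force'])
```

```text
total rot deg [-0.09 -0.03 -0.99] dist [-1.   0.1  0.5]
{"slide": [-0.001, -0.0005, 0.0002], "rotation": [-0.09, -0.03, -0.99], "claw": 0}
[-2.32809053  0.04425871 -1.28401739]
```

View pics/s8c.png

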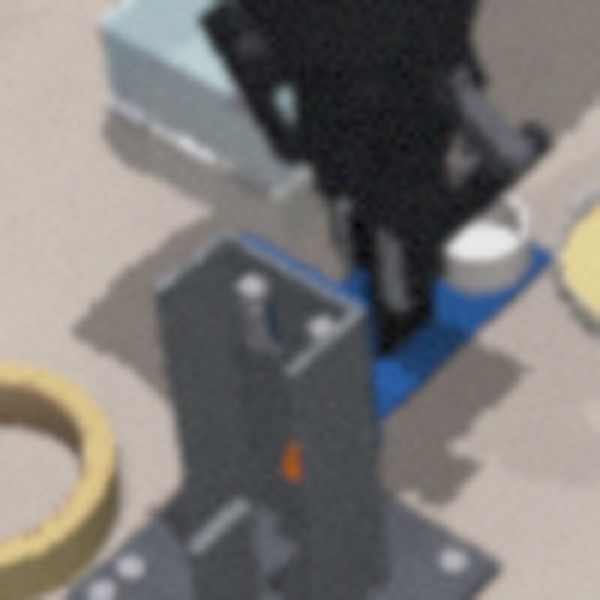

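Emit:
{"fn": "drive_tool", "kwargs": {
  "steps": [
    {"slide": [-0.0025,0,0],"rotation": [0,0,-0.9],"claw": 0},
    {"slide": [0,0,0],"rotation": [0,0,0],"claw": 0},
    {"slide": [0,0,0],"rotation": [0,0,0],"claw": 0}
  ]
}}

```text
time: 8.9
ee_pos: [594.0, -38.2, 273.8]
ee_rot: [0.707, -0.706, -0.022, 0.022]
force: [-1.3, 0.9, -2.5]
opening: 11.4
```

Run:
```python
from plan import *
plan(np.array([595.0,-38,274.5]),.063,1,0);print(status.observe()['force'])
```

```text
total rot deg [-0.07 -0.03  0.03] dist [1.  0.2 0.7]
{"slide": [0.001, -0.0007, 0.0002], "rotation": [-0.07, -0.03, 0.03], "claw": 0}
[-1.3149406   0.89909382 -2.50980528]
```

Emit:
{"fn": "drive_tool", "kwargs": {
  "steps": [
    {"slide": [0,0.003,0],"rotation": [0,0,0],"claw": 0},
    {"slide": [0,0.003,0],"rotation": [0,0,0],"claw": 0},
    {"slide": [0,0,0],"rotation": [0,0,0],"claw": 0}
  ]
}}

```text
time: 9.2
ee_pos: [594.0, -38.2, 267.5]
ee_rot: [0.707, -0.706, -0.022, 0.022]
force: [-1.6, 0.6, -2.1]
opening: 11.3
```

Run:
```python
from plan import *
plan(np.array([594.5,-38,251.3]),.063,1,0);print(status.observe()['force'])
```

```text
total rot deg [-0.08 -0.03  0.04] dist [  0.5   0.2 -16.2]
{"slide": [0.0005, 0.0162, 0.0002], "rotation": [-0.08, -0.03, 0.04], "claw": 0}
[-1.5989415   0.56951092 -2.05602997]
```

Emit:
{"fn": "drive_tool", "kwargs": {
  "steps": [
    {"slide": [0,0.003,0],"rotation": [0,0,0],"claw": 0},
    {"slide": [0,0.003,0],"rotation": [0,0,0],"claw": 0},
    {"slide": [0,0.002,0],"rotation": [0,0,0],"claw": 0},
    {"slide": [0,0,0],"rotation": [0,0,0],"claw": 0}
  ]
}}

```text
time: 9.6
ee_pos: [593.5, -38.4, 259.4]
ee_rot: [0.707, -0.706, -0.022, 0.023]
force: [-3.5, -0.7, 1.5]
opening: 11.2
```

Run:
```python
from plan import *
d=cap('scene','s9.png');crop(d,190,170,290,270,6,'s9c.png')
plan(np.array([594.5,-38,251.3]),.063,1,0);print(status.observe()['force'])
```

```text
total rot deg [-0.09 -0.04 -0.08] dist [ 1.   0.4 -8.1]
{"slide": [0.001, 0.0081, 0.0003], "rotation": [-0.09, -0.04, -0.08], "claw": 0}
[-3.62599543  0.25936979  2.20877477]
```

View pics/s9c.png

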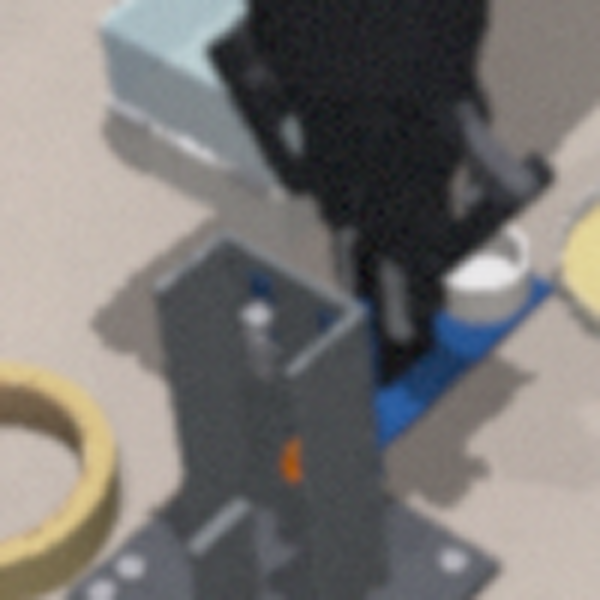

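Emit:
{"fn": "drive_tool", "kwargs": {
  "steps": [
    {"slide": [0,0.003,0],"rotation": [0,0,0],"claw": 0},
    {"slide": [0,0.003,0],"rotation": [0,0,0],"claw": 0},
    {"slide": [0,0.003,0],"rotation": [0,0,0],"claw": 0}
  ]
}}

```text
time: 9.95
ee_pos: [593.9, -38.3, 250.3]
ee_rot: [0.707, -0.706, -0.022, 0.022]
force: [-10.7, 0.0, 30.0]
opening: 11.3
```

Run:
```python
from plan import *
plan(np.array([594.5,-38,251.3]),.063,1,0);print(status.observe()['force'])
```

```text
total rot deg [-0.08 -0.03  0.02] dist [0.6 0.3 1. ]
{"slide": [0.0006, -0.001, 0.0003], "rotation": [-0.08, -0.03, 0.02], "claw": 0}
[-10.71581579   0.03803142  29.95259232]
```

Run:
```python
from plan import *
d=cap('scene','s10.png');crop(d,190,170,290,270,6,'s10c.png')
print(status.observe()['force'],status.observe()['ee_pos'])
```

```text
[-3.60819182  0.1983749   6.10651488] [593.94182994 -38.38966102 250.66659782]
```

View pics/s10c.png

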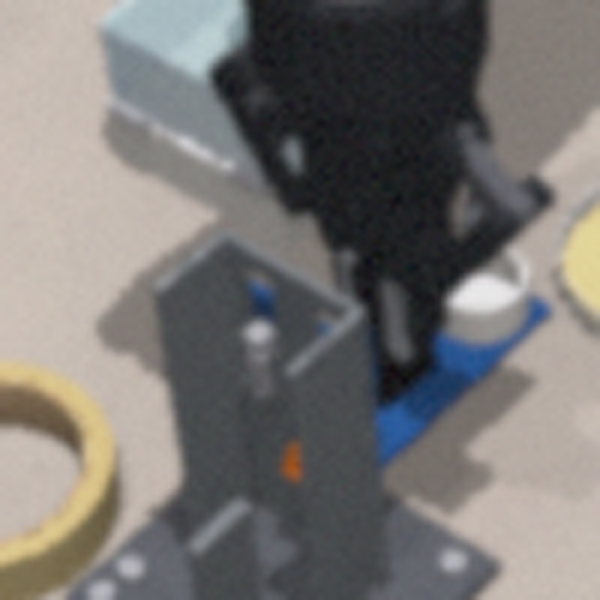

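Emit:
{"fn": "drive_tool", "kwargs": {
  "steps": [
    {"slide": [0,-0.002,0],"rotation": [0,0,0],"claw": 0},
    {"slide": [0,-0.002,0],"rotation": [0,0,0],"claw": 0}
  ]
}}

```text
time: 10.2
ee_pos: [593.9, -38.3, 253.1]
ee_rot: [0.707, -0.706, -0.022, 0.022]
force: [3.1, -0.8, -15.5]
opening: 11.4
```

Emit:
{"fn": "drive_tool", "kwargs": {
  "steps": [
    {"slide": [0,0.002,0],"rotation": [0,0,0],"claw": 0},
    {"slide": [0,0.001,0],"rotation": [0,0,0],"claw": 0},
    {"slide": [0,0,0],"rotation": [0,0,0],"claw": 0}
  ]
}}

```text
time: 10.5
ee_pos: [594.1, -38.3, 250.9]
ee_rot: [0.707, -0.706, -0.022, 0.022]
force: [-2.4, -0.5, -1.2]
opening: 11.4
```

Emit:
{"fn": "drive_tool", "kwargs": {
  "steps": [
    {"slide": [0,0,0],"rotation": [0,0,0],"claw": 0.6},
    {"slide": [0,0,0],"rotation": [0,0,0],"claw": 0.6},
    {"slide": [0,0,0],"rotation": [0,0,0],"claw": 0.6},
    {"slide": [0,0,0],"rotation": [0,0,0],"claw": 0.6},
    {"slide": [0,-0.005,0],"rotation": [0,0,0],"claw": 0.6},
    {"slide": [0,-0.02,0],"rotation": [0,0,0],"claw": 0.6},
    {"slide": [0,-0.03,0],"rotation": [0,0,0],"claw": 0.6},
    {"slide": [0,-0.03,0],"rotation": [0,0,0],"claw": 0.6}
  ]
}}

```text
time: 11.3
ee_pos: [594.4, -38.0, 335.9]
ee_rot: [0.707, -0.706, -0.022, 0.023]
force: [0.2, -0.0, 0.2]
opening: 51.6
```

Run:
```python
from plan import *
c=cap('wrist','w11.png');d=cap('scene','s11.png');crop(d,190,170,310,290,5,'s11c.png')
plan(np.array([500,-195,360]),.09,6,1)
```

```text
total rot deg [-0.05 -1.55  0.43] dist [ -96.1 -156.8   20.3]
{"slide": [-0.0176, -0.0035, -0.0251], "rotation": [-0.01, -0.26, 0.07], "claw": 1}
{"slide": [-0.0177, -0.0035, -0.025], "rotation": [-0.01, -0.26, 0.07], "claw": 1}
{"slide": [-0.0178, -0.0035, -0.0249], "rotation": [-0.01, -0.26, 0.07], "claw": 1}
{"slide": [-0.018, -0.0035, -0.0248], "rotation": [-0.01, -0.26, 0.07], "claw": 1}
{"slide": [-0.0181, -0.0034, -0.0248], "rotation": [-0.01, -0.26, 0.07], "claw": 1}
{"slide": [-0.0182, -0.0034, -0.0247], "rotation": [-0.01, -0.26, 0.07], "claw": 1}
```

View pics/w11.png

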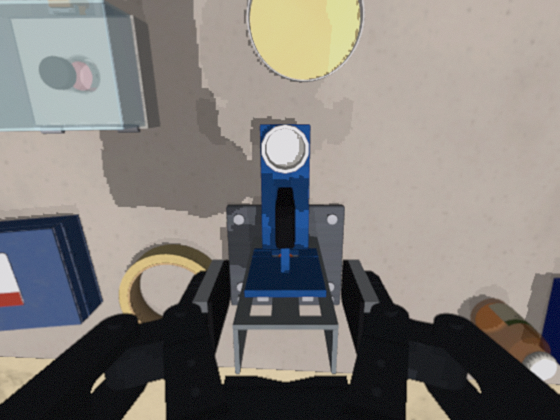

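View pics/s11c.png

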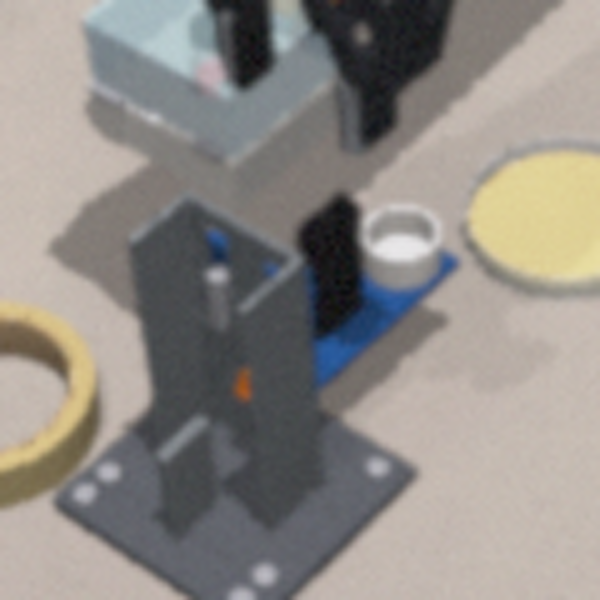

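Emit:
{"fn": "drive_tool", "kwargs": {
  "steps": [
    {"slide": [-0.018,-0.008,-0.025],"rotation": [0,-0.3,0],"claw": 1},
    {"slide": [-0.018,-0.008,-0.025],"rotation": [0,-0.3,0],"claw": 1},
    {"slide": [-0.018,-0.004,-0.025],"rotation": [0,-0.3,0.1],"claw": 1},
    {"slide": [-0.018,-0.002,-0.025],"rotation": [0,-0.3,0.1],"claw": 1},
    {"slide": [-0.018,0,-0.025],"rotation": [0,-0.3,0.1],"claw": 1},
    {"slide": [-0.01,0,-0.015],"rotation": [0,-0.1,0.1],"claw": 1},
    {"slide": [0,0,0],"rotation": [0,0,0],"claw": 1},
    {"slide": [0,0,0],"rotation": [0,0,0],"claw": 1}
  ]
}}

```text
time: 12.2
ee_pos: [503.8, -188.6, 361.1]
ee_rot: [0.707, -0.706, -0.035, 0.033]
force: [0.1, 0.5, -0.7]
opening: 85.3
```

Run:
```python
from plan import *
cap('wrist');c=cap('wrist','w12.png')
plan(np.array([500,-195,360]),.09,1,1)
```

```text
total rot deg [-0.1   0.38  0.17] dist [-4.2 -7.  -1.1]
{"slide": [-0.0048, 0.001, -0.0065], "rotation": [-0.1, 0.38, 0.17], "claw": 1}
```

View pics/w12.png

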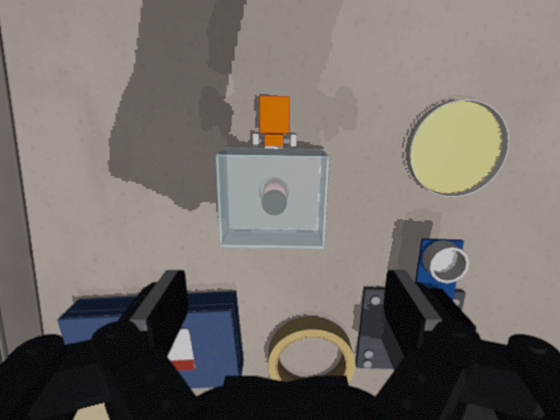

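Run:
```python
from plan import *
c=load('w12.png');crop(c,205,85,340,255,4,'w12c.png')
```

```text
(no output)
```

View pics/w12c.png

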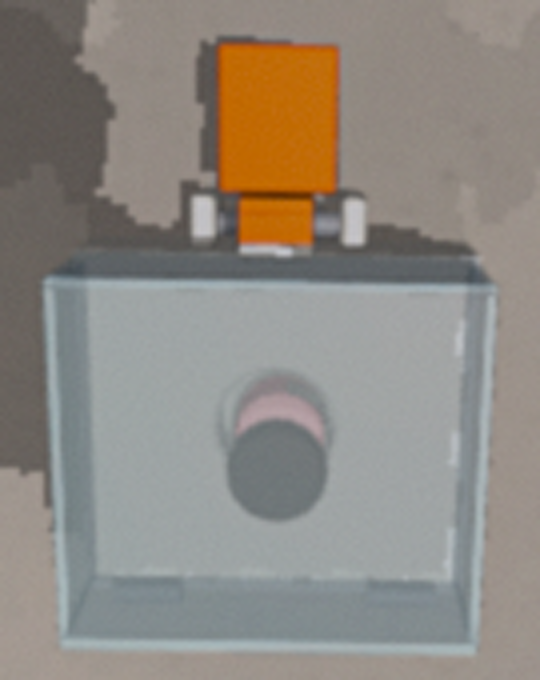

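Run:
```python
from fit import *
from plan import plan
np.set_printoptions(precision=4,suppress=True)
w=load('w12.png')
T=lambda a,f,o:[(x/f+o[0],y/f+o[1]) for x,y in a]
L=[(-87.5,-13,30),(-87.5,13,30),(-56.5,-13,30),(-56.5,13,30),(0,0,63)]
px=T([(219,44),(338,45),(219,191),(338,191),(277,469)],4,(205,85))
x,r=fit([508,-196,.1],[(w,L,px)]);print(x,r)
w=load('w11.png');print(proj(w,pose([635.5,-35.0,.063],np.array([(-105,-19,50),(-105,19,50),(-88,0,67)],float))))
p=pose(x,[(-80,0,30)])[0];print(p)
plan(np.array([p[0],p[1],30+20+173.4]),x[2],6,0)
```

```text
[ 508.8197 -195.945     0.0938] [[[-0.7, -0.8], [0.5, -0.9], [0.0, 0.2], [0.2, 0.3], [-0.1, 4.0]]]
[[258.2027 123.828 ]
 [310.0501 123.8416]
 [284.1076 150.1428]]
[ 429.1711 -203.4352   30.    ]
total rot deg [-0.1   0.16  0.17] dist [ -75.   -15.4 -137.7]
{"slide": [-0.0128, 0.0229, -0.0014], "rotation": [-0.02, 0.03, 0.03], "claw": 0}
{"slide": [-0.0127, 0.0229, -0.0014], "rotation": [-0.02, 0.03, 0.03], "claw": 0}
{"slide": [-0.0127, 0.0229, -0.0014], "rotation": [-0.02, 0.03, 0.03], "claw": 0}
{"slide": [-0.0127, 0.0229, -0.0014], "rotation": [-0.02, 0.03, 0.03], "claw": 0}
{"slide": [-0.0127, 0.0229, -0.0014], "rotation": [-0.02, 0.03, 0.03], "claw": 0}
{"slide": [-0.0127, 0.0229, -0.0014], "rotation": [-0.02, 0.03, 0.03], "claw": 0}
```

Emit:
{"fn": "drive_tool", "kwargs": {
  "steps": [
    {"slide": [-0.018,0.005,-0.002],"rotation": [0,0,0],"claw": 0},
    {"slide": [-0.018,0.015,-0.002],"rotation": [0,0,0],"claw": 0},
    {"slide": [-0.018,0.025,-0.002],"rotation": [0,0,0],"claw": 0},
    {"slide": [-0.015,0.03,-0.002],"rotation": [0,0,0],"claw": 0},
    {"slide": [-0.004,0.03,0],"rotation": [0,0,0],"claw": 0},
    {"slide": [0,0.01,0],"rotation": [0,0,0],"claw": 0},
    {"slide": [0,0,0],"rotation": [0,0,0],"claw": 0},
    {"slide": [0,0,0],"rotation": [0,0,0],"claw": 0},
    {"slide": [0,0,0],"rotation": [0,0,0],"claw": 0}
  ]
}}

```text
time: 13.2
ee_pos: [439.5, -194.0, 244.4]
ee_rot: [0.707, -0.705, -0.045, 0.037]
force: [0.1, -0.6, 0.5]
opening: 0.3
```

Run:
```python
from plan import *
c=cap('wrist','w13.png')
plan(np.array([431.2,-203.3,30+12+173.4]),.094,2,0)
```

```text
total rot deg [-0.1   1.27  0.73] dist [ -8.4  -9.3 -29.2]
{"slide": [-0.0049, 0.0145, -0.0042], "rotation": [-0.05, 0.64, 0.36], "claw": 0}
{"slide": [-0.0047, 0.0146, -0.0042], "rotation": [-0.05, 0.64, 0.36], "claw": 0}
```

View pics/w13.png

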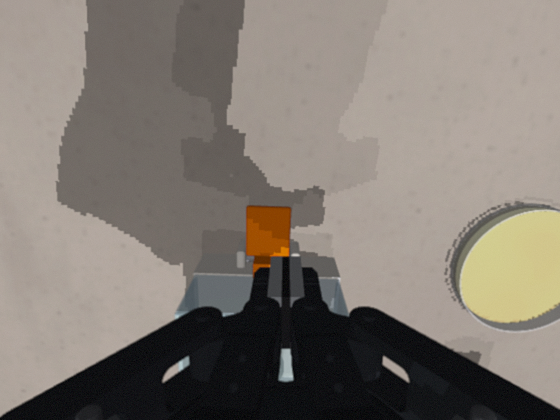

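Emit:
{"fn": "drive_tool", "kwargs": {
  "steps": [
    {"slide": [-0.007,0,-0.005],"rotation": [0,0.6,0.3],"claw": 0},
    {"slide": [-0.003,0.008,-0.0035],"rotation": [0,0.6,0.3],"claw": 0},
    {"slide": [0,0.014,0],"rotation": [0,0,0],"claw": 0},
    {"slide": [0,0,0],"rotation": [0,0,0],"claw": 0},
    {"slide": [0,0,0],"rotation": [0,0,0],"claw": 0}
  ]
}}

```text
time: 13.75
ee_pos: [430.8, -205.8, 224.0]
ee_rot: [-0.706, 0.707, 0.035, -0.03]
force: [0.4, -0.6, -0.2]
opening: -0.0
```

Run:
```python
from plan import *
c=cap('wrist','w14.png')
plan(np.array([431.2,-203.3,30+173.4]),.094,1,0)
```

```text
total rot deg [ 0.06 -0.14  0.35] dist [  0.5   2.4 -20.6]
{"slide": [0.0006, 0.0206, 0.0024], "rotation": [0.06, -0.14, 0.35], "claw": 0}
```

View pics/w14.png

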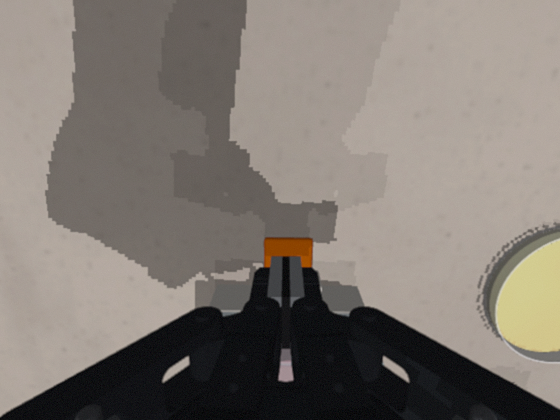

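Emit:
{"fn": "drive_tool", "kwargs": {
  "steps": [
    {"slide": [0,0.009,0.0015],"rotation": [0,0,0.2],"claw": 0},
    {"slide": [0,0.006,0],"rotation": [0,0,0],"claw": 0},
    {"slide": [0,0.002,0],"rotation": [0,0,0],"claw": 0},
    {"slide": [0,0,0],"rotation": [0,0,0],"claw": 0}
  ]
}}

```text
time: 14.2
ee_pos: [430.9, -204.1, 206.3]
ee_rot: [-0.706, 0.707, 0.034, -0.031]
force: [-0.1, 0.1, 0.1]
opening: 0.0
```

Emit:
{"fn": "drive_tool", "kwargs": {
  "steps": [
    {"slide": [0,0.003,0],"rotation": [0,0,0],"claw": 0},
    {"slide": [0,0.003,0],"rotation": [0,0,0],"claw": 0},
    {"slide": [0,0.002,0],"rotation": [0,0,0],"claw": 0}
  ]
}}

```text
time: 14.5
ee_pos: [429.2, -204.6, 197.9]
ee_rot: [-0.706, 0.706, 0.032, -0.032]
force: [-2.6, -0.6, 3.7]
opening: -0.1
```

Run:
```python
from plan import *
c=cap('top','t15.png');crop(c,350,200,420,300,6,'t15c.png')
s=status.observe();print(s['ee_pos'],s['force'])
```

```text
[ 429.19015533 -204.52553646  197.6450096 ] [-3.58318021 -0.5937939   2.35880539]
```

View pics/t15c.png

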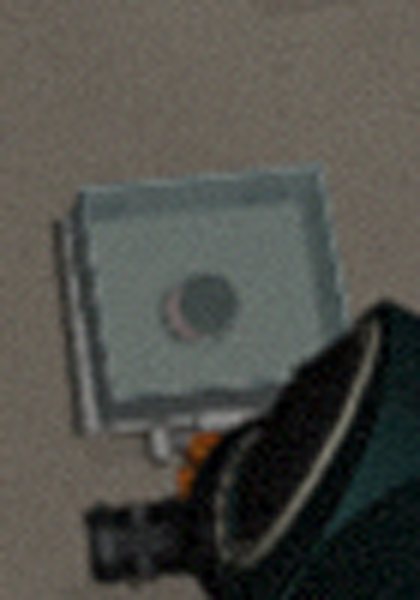

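Emit:
{"fn": "drive_tool", "kwargs": {
  "steps": [
    {"slide": [0,0,0],"rotation": [0,0,0],"claw": 0},
    {"slide": [0,0,0],"rotation": [0,0,0],"claw": 0}
  ]
}}

```text
time: 14.75
ee_pos: [429.1, -204.6, 197.7]
ee_rot: [-0.706, 0.706, 0.032, -0.032]
force: [-1.9, 0.2, 3.2]
opening: -0.4
```

Run:
```python
from plan import *
c=cap('top','t16.png');crop(c,350,200,420,300,6,'t16c.png')
s=status.observe();print(s['ee_pos'],s['force'])
```

```text
[ 429.1457917  -204.58668061  197.74657029] [-2.50446356  0.11161406  3.60290524]
```

View pics/t16c.png

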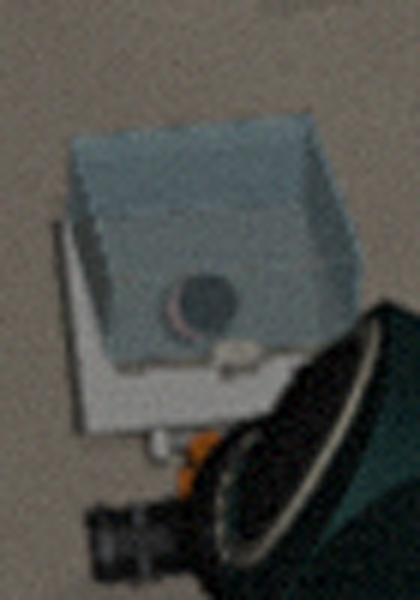

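Emit:
{"fn": "drive_tool", "kwargs": {
  "steps": [
    {"slide": [0,0,0],"rotation": [0,0,0],"claw": 0},
    {"slide": [0,0,0],"rotation": [0,0,0],"claw": 0},
    {"slide": [0,0,0],"rotation": [0,0,0],"claw": 0},
    {"slide": [0,0,0],"rotation": [0,0,0],"claw": 0},
    {"slide": [0,0,0],"rotation": [0,0,0],"claw": 0},
    {"slide": [0,0,0],"rotation": [0,0,0],"claw": 0},
    {"slide": [-0.01,-0.01,0],"rotation": [0,0,0],"claw": 0},
    {"slide": [-0.01,-0.02,0],"rotation": [0,0,0],"claw": 0},
    {"slide": [0,-0.03,0],"rotation": [0,0,0],"claw": 0.5},
    {"slide": [0,-0.04,0],"rotation": [0,0,0],"claw": 1},
    {"slide": [0,-0.04,0],"rotation": [0,0,0],"claw": 1},
    {"slide": [0,-0.03,0],"rotation": [0,0,0],"claw": 1},
    {"slide": [0,-0.005,0],"rotation": [0,0,0],"claw": 1}
  ]
}}

```text
time: 16.1
ee_pos: [406.1, -206.1, 380.9]
ee_rot: [-0.706, 0.707, 0.033, -0.031]
force: [0.4, 0.1, 0.2]
opening: 72.6
```

Run:
```python
from plan import *
c=cap('top','t17.png');d=cap('scene','s17.png');crop(d,180,130,280,210,7,'s17c.png')
plan(np.array([500,-196,390]),.094,4,1)
```

```text
total rot deg [-0.06 -0.19 -0.05] dist [94.4  9.7 11.6]
{"slide": [0.0237, -0.0029, 0.0003], "rotation": [-0.02, -0.05, -0.01], "claw": 1}
{"slide": [0.0237, -0.0029, 0.0003], "rotation": [-0.02, -0.05, -0.01], "claw": 1}
{"slide": [0.0237, -0.0029, 0.0002], "rotation": [-0.02, -0.05, -0.01], "claw": 1}
{"slide": [0.0237, -0.0029, 0.0002], "rotation": [-0.02, -0.05, -0.01], "claw": 1}
```

View pics/t17.png

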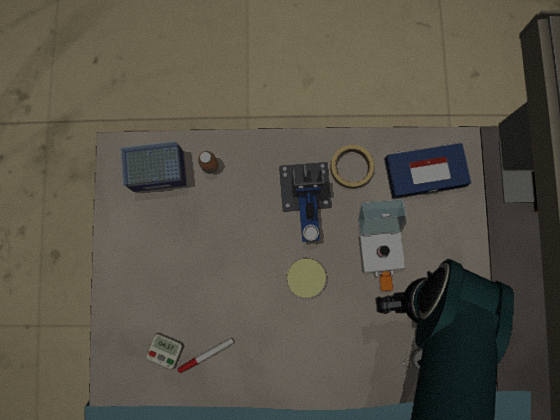

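View pics/s17c.png

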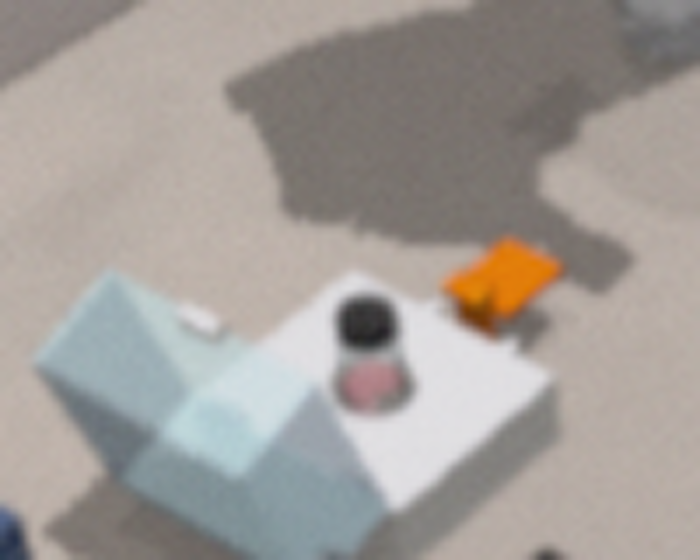

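Emit:
{"fn": "drive_tool", "kwargs": {
  "steps": [
    {"slide": [0.024,0.003,0],"rotation": [0,0,0],"claw": 1},
    {"slide": [0.024,0.003,0],"rotation": [0,0,0],"claw": 1},
    {"slide": [0.024,0.003,0],"rotation": [0,0,0],"claw": 1},
    {"slide": [0.016,0.003,0],"rotation": [0,0,0],"claw": 1},
    {"slide": [0,0,0],"rotation": [0,0,0],"claw": 1},
    {"slide": [0,0,0],"rotation": [0,0,0],"claw": 1},
    {"slide": [0,0,0],"rotation": [0,0,0],"claw": 1}
  ]
}}

```text
time: 16.9
ee_pos: [490.5, -196.5, 354.9]
ee_rot: [0.709, -0.704, -0.025, 0.038]
force: [-0.5, -0.7, 0.0]
opening: 85.2
```

Run:
```python
from plan import *
c=cap('wrist','w18.png');crop(c,190,90,350,270,3.3,'w18c.png');print(status.observe()['ee_pos'])
```

```text
[ 490.26519823 -196.57535844  355.03625799]
```

View pics/w18.png

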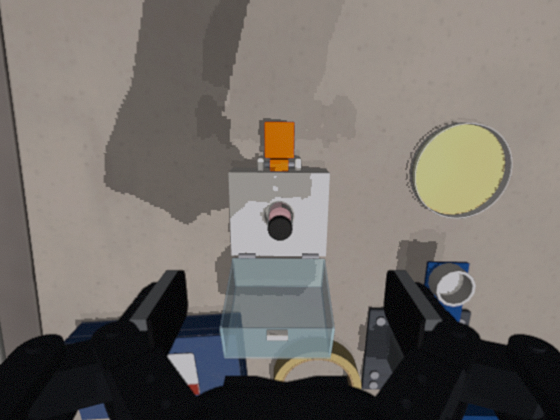

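View pics/w18c.png

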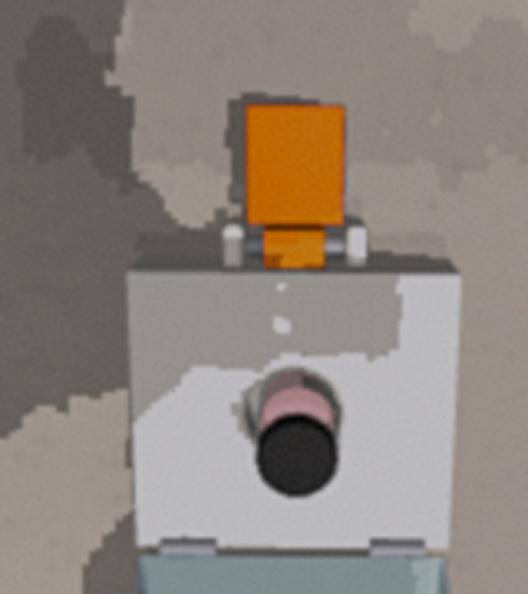

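Run:
```python
from fit import *
from plan import plan
np.set_printoptions(precision=4,suppress=True)
w=load('w18.png');k=3.3
T=lambda a,f,o:[(x/f+o[0],y/f+o[1]) for x,y in a]
L=[(-87.5,-13,30),(-87.5,13,30),(-40,-45,28),(-40,45,28),(40,-45,28),(40,45,28)]
px=T([(246,104),(345,104),(128,272),(462,273),(135,550),(450,550)],k,(190,90))
x,r=fit([508,-196,.1],[(w,L,px)]);print(x,r)
print('cap',atz(w,T([(298,456)],k,(190,90))[0],63), atz(load('w12.png'),(277/4+205,469/4+85),63))
plan(np.array([x[0],x[1],280]),.094,3,1)
```

```text
[ 507.0547 -197.155     0.0797] [[[-0.4, -2.9], [0.4, -2.6], [-0.1, 1.2], [-0.1, 1.7], [0.8, 0.0], [-0.4, 0.5]]]
cap [ 505.6081 -195.9856   63.    ] [ 505.3969 -196.1592   63.    ]
total rot deg [-0.47 -0.3  -1.01] dist [ 16.8  -0.6 -75. ]
{"slide": [0.006, 0.0249, -0.0009], "rotation": [-0.16, -0.1, -0.34], "claw": 1}
{"slide": [0.0058, 0.0249, -0.0008], "rotation": [-0.16, -0.1, -0.34], "claw": 1}
{"slide": [0.0057, 0.025, -0.0008], "rotation": [-0.16, -0.1, -0.34], "claw": 1}
```

Emit:
{"fn": "drive_tool", "kwargs": {
  "steps": [
    {"slide": [0.006,0.02,-0.001],"rotation": [-0.2,-0.1,-0.4],"claw": 0.8},
    {"slide": [0.006,0.03,-0.001],"rotation": [-0.2,-0.1,-0.4],"claw": 0.8},
    {"slide": [0.003,0.03,0],"rotation": [0,0,-0.2],"claw": 0.8},
    {"slide": [0,0.02,0],"rotation": [0,0,0],"claw": 0.8},
    {"slide": [0,0.008,0],"rotation": [0,0,0],"claw": 0.8},
    {"slide": [0,0,0],"rotation": [0,0,0],"claw": 0.8},
    {"slide": [0,0,0],"rotation": [0,0,0],"claw": 0.8}
  ]
}}

```text
time: 17.65
ee_pos: [501.9, -199.3, 246.9]
ee_rot: [-0.706, 0.707, 0.033, -0.029]
force: [0.3, 0.0, 0.2]
opening: 68.7
```

Run:
```python
from plan import *
c=cap('wrist','w19.png')
plan(np.array([506.5,-197,204]),.09,2,.8)
```

```text
total rot deg [ 0.07 -0.14  0.33] dist [  4.5   2.3 -43.2]
{"slide": [0.0022, 0.0216, 0.001], "rotation": [0.04, -0.07, 0.16], "claw": 0.8}
{"slide": [0.0023, 0.0216, 0.001], "rotation": [0.04, -0.07, 0.16], "claw": 0.8}
```

View pics/w19.png

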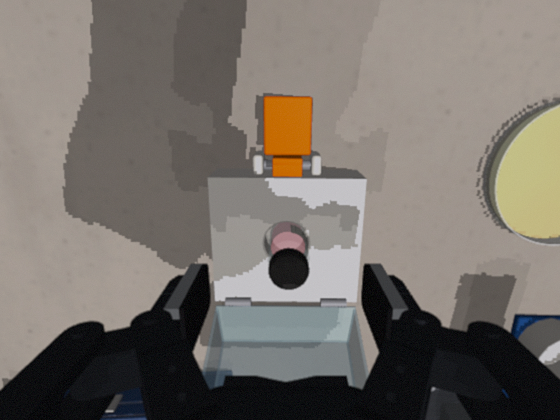

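Emit:
{"fn": "drive_tool", "kwargs": {
  "steps": [
    {"slide": [0.0025,0.014,0.001],"rotation": [0,0,0.2],"claw": 0.8},
    {"slide": [0.0025,0.014,0],"rotation": [0,0,0.1],"claw": 0.8},
    {"slide": [0,0.009,0],"rotation": [0,0,0],"claw": 0.7},
    {"slide": [0,0,0],"rotation": [0,0,0],"claw": 0.7},
    {"slide": [0,0,0],"rotation": [0,0,0],"claw": 0.6},
    {"slide": [0,0,0],"rotation": [0,0,0],"claw": 0.6}
  ]
}}

```text
time: 18.3
ee_pos: [508.4, -197.9, 208.9]
ee_rot: [-0.706, 0.707, 0.032, -0.03]
force: [0.2, 0.1, 0.7]
opening: 51.4
```

Run:
```python
from plan import *
c=cap('wrist','w20.png')
plan(np.array([506.5,-197,204]),.09,1,.6)
```

```text
total rot deg [ 0.15 -0.12  0.22] dist [-1.9  1.  -5. ]
{"slide": [-0.0018, 0.005, 0.0011], "rotation": [0.15, -0.12, 0.22], "claw": 0.6}
```

View pics/w20.png

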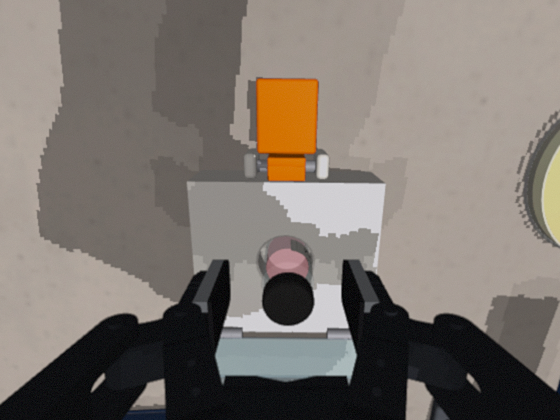

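Emit:
{"fn": "drive_tool", "kwargs": {
  "steps": [
    {"slide": [-0.0015,0.005,0.001],"rotation": [0.1,0,0.2],"claw": 0.5},
    {"slide": [0,0,0],"rotation": [0,0,0],"claw": 0.4},
    {"slide": [0,0,0],"rotation": [0,0,0],"claw": 0.35},
    {"slide": [0,0,0],"rotation": [0,0,0],"claw": 0.3},
    {"slide": [0,0,0],"rotation": [0,0,0],"claw": 0.2},
    {"slide": [0,0,0],"rotation": [0,0,0],"claw": 0.1},
    {"slide": [0,0,0],"rotation": [0,0,0],"claw": 0},
    {"slide": [0,0,0],"rotation": [0,0,0],"claw": 0},
    {"slide": [0,0,0],"rotation": [0,0,0],"claw": 0}
  ]
}}

```text
time: 19.25
ee_pos: [507.0, -197.3, 204.8]
ee_rot: [-0.706, 0.707, 0.032, -0.03]
force: [-0.3, -0.3, 0.1]
opening: 20.5
```

Run:
```python
from plan import *
c=cap('wrist','w21.png')
plan(np.array([506.5,-197,204]),.09,1,.6)
```

```text
total rot deg [ 0.09 -0.13  0.13] dist [-0.5  0.3 -0.8]
{"slide": [-0.0005, 0.0008, 0.0003], "rotation": [0.09, -0.13, 0.13], "claw": 0.6}
```

View pics/w21.png

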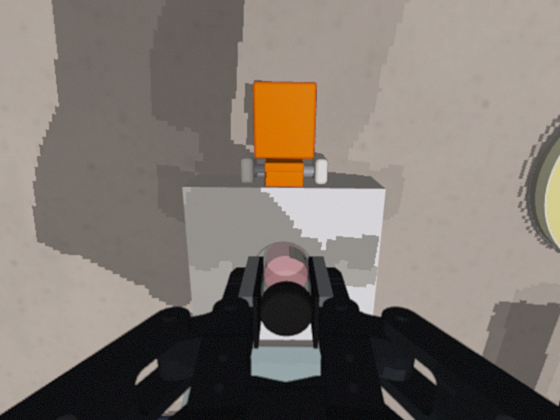

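Run:
```python
from plan import *
np.set_printoptions(precision=1,suppress=True)
c=load('w21.png');s=status.observe();r=rot(s)
f=lambda t:np.array(s['ee_pos'])+r.apply(t)
print('tips -x side',proj(c,[f([-11,173,10]),f([-11,173,-10]),f([-11,150,10]),f([-11,137,10])]))
print('cap ctr if x=0',proj(c,[f([0,142,0])]), 'cap -x edge',proj(c,[f([-10.5,142,0])]), proj(c,[f([10.5,142,0])]))
crop(c,200,220,370,360,4,'w21c.png');print(s['opening'])
```

```text
tips -x side [[305.3 254.2]
 [261.8 254.2]
 [308.5 278.8]
 [310.9 296.6]]
cap ctr if x=0 [[283.1 314.9]] cap -x edge [[283.1 290.5]] [[283.2 338.1]]
20.79307556527214
```

View pics/w21c.png

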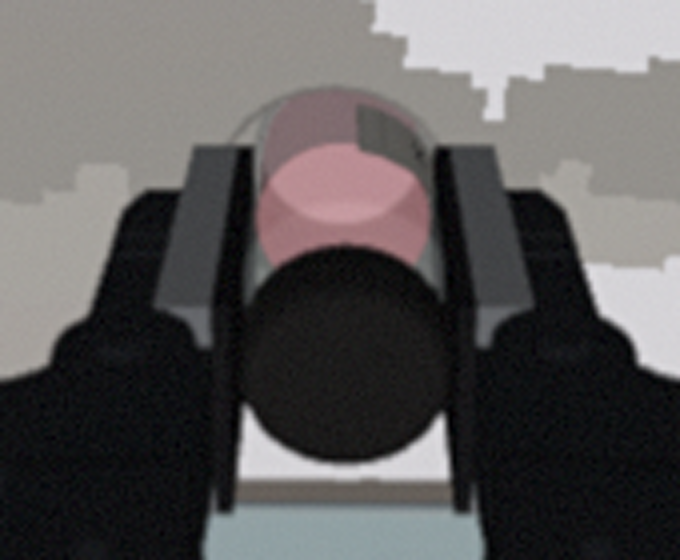

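Emit:
{"fn": "drive_tool", "kwargs": {
  "steps": [
    {"slide": [0,-0.005,0],"rotation": [0,0,0],"claw": 0},
    {"slide": [0,-0.01,0],"rotation": [0,0,0],"claw": 0},
    {"slide": [0,-0.02,0],"rotation": [0,0,0],"claw": 0},
    {"slide": [0,-0.025,0],"rotation": [0,0,0],"claw": 0},
    {"slide": [0,-0.025,0],"rotation": [0,0,0],"claw": 0},
    {"slide": [0,-0.015,0],"rotation": [0,0,0],"claw": 0},
    {"slide": [0,0,0],"rotation": [0,0,0],"claw": 0}
  ]
}}

```text
time: 20.0
ee_pos: [506.6, -197.3, 311.9]
ee_rot: [-0.706, 0.707, 0.032, -0.03]
force: [0.5, -0.6, -1.1]
opening: 20.6
```

Run:
```python
from plan import *
c=cap('wrist','w22.png');print(status.observe()['opening'])
plan(np.array([549.8,-41.1,310]),.063,8,0)
```

```text
20.01691362388678
total rot deg [0.07 1.39 0.11] dist [ 43.4 156.1  -1. ]
{"slide": [0.0071, 0.0001, 0.019], "rotation": [0.01, 0.17, 0.01], "claw": 0}
{"slide": [0.007, 0.0001, 0.019], "rotation": [0.01, 0.17, 0.01], "claw": 0}
{"slide": [0.007, 0.0001, 0.019], "rotation": [0.01, 0.17, 0.01], "claw": 0}
{"slide": [0.0069, 0.0001, 0.019], "rotation": [0.01, 0.17, 0.01], "claw": 0}
{"slide": [0.0069, 0.0001, 0.019], "rotation": [0.01, 0.17, 0.01], "claw": 0}
{"slide": [0.0068, 0.0001, 0.0191], "rotation": [0.01, 0.17, 0.01], "claw": 0}
{"slide": [0.0068, 0.0001, 0.0191], "rotation": [0.01, 0.17, 0.01], "claw": 0}
{"slide": [0.0067, 0.0001, 0.0191], "rotation": [0.01, 0.17, 0.01], "claw": 0}
```

View pics/w22.png

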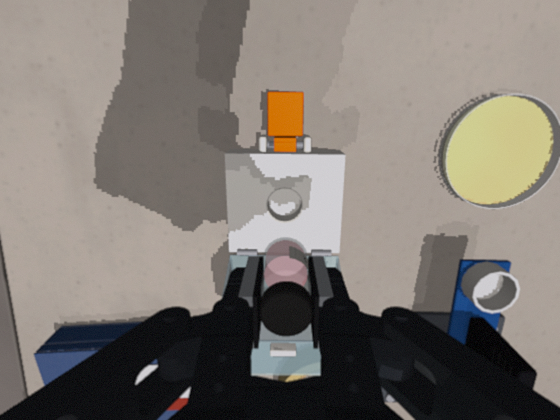

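Emit:
{"fn": "drive_tool", "kwargs": {
  "steps": [
    {"slide": [0.005,0,0.014],"rotation": [0,0.2,0],"claw": 0},
    {"slide": [0.007,0,0.02],"rotation": [0,0.2,0],"claw": 0},
    {"slide": [0.007,0,0.02],"rotation": [0,0.2,0],"claw": 0},
    {"slide": [0.007,0,0.02],"rotation": [0,0.2,0],"claw": 0},
    {"slide": [0.007,0,0.02],"rotation": [0,0.2,0],"claw": 0},
    {"slide": [0.004,0,0.02],"rotation": [0,0.2,0],"claw": 0},
    {"slide": [0.002,0,0.012],"rotation": [0,0.2,0],"claw": 0},
    {"slide": [0,0,0.004],"rotation": [0,0,0],"claw": 0},
    {"slide": [0,0,0],"rotation": [0,0,0],"claw": 0},
    {"slide": [0,0,0],"rotation": [0,0,0],"claw": 0}
  ]
}}

```text
time: 21.05
ee_pos: [532.9, -61.4, 303.7]
ee_rot: [-0.706, 0.707, 0.017, -0.024]
force: [-0.1, -0.5, -0.8]
opening: 20.6
```

Run:
```python
from plan import *
plan(np.array([549.8,-41.1,275]),.063,4,0)
```

```text
total rot deg [ 0.06 -0.31 -0.61] dist [ 16.9  20.3 -28.7]
{"slide": [0.0046, 0.0071, 0.0048], "rotation": [0.01, -0.08, -0.15], "claw": 0}
{"slide": [0.0046, 0.0071, 0.0048], "rotation": [0.01, -0.08, -0.15], "claw": 0}
{"slide": [0.0046, 0.0072, 0.0048], "rotation": [0.01, -0.08, -0.15], "claw": 0}
{"slide": [0.0046, 0.0072, 0.0048], "rotation": [0.01, -0.08, -0.15], "claw": 0}
```

Emit:
{"fn": "drive_tool", "kwargs": {
  "steps": [
    {"slide": [0.006,0,0.006],"rotation": [0,-0.1,-0.2],"claw": 0},
    {"slide": [0.006,0.004,0.006],"rotation": [0,-0.1,-0.2],"claw": 0},
    {"slide": [0.004,0.004,0.005],"rotation": [0,-0.1,-0.2],"claw": 0},
    {"slide": [0.001,0.003,0.001],"rotation": [0,0,0],"claw": 0},
    {"slide": [0,0,0],"rotation": [0,0,0],"claw": 0},
    {"slide": [0,0,0],"rotation": [0,0,0],"claw": 0}
  ]
}}

```text
time: 21.65
ee_pos: [550.2, -43.4, 291.2]
ee_rot: [-0.706, 0.707, 0.021, -0.021]
force: [-0.7, -0.3, -0.7]
opening: 20.5
```

Run:
```python
from plan import *
c=cap('wrist','w23.png');d=cap('scene','s23.png');t=cap('top','t23.png');crop(d,200,150,300,250,6,'s23c.png');crop(c,200,180,370,320,4,'w23c.png')
plan(np.array([549.8,-41.1,243.8]),.063,4,0)
```

```text
total rot deg [ 0.11 -0.23  0.05] dist [ -0.3   2.5 -47.7]
{"slide": [-0.0001, 0.0119, 0.0007], "rotation": [0.03, -0.06, 0.01], "claw": 0}
{"slide": [-0.0001, 0.0119, 0.0006], "rotation": [0.03, -0.06, 0.01], "claw": 0}
{"slide": [-0.0, 0.0119, 0.0006], "rotation": [0.03, -0.06, 0.01], "claw": 0}
{"slide": [-0.0, 0.0119, 0.0006], "rotation": [0.03, -0.06, 0.01], "claw": 0}
```

View pics/w23.png

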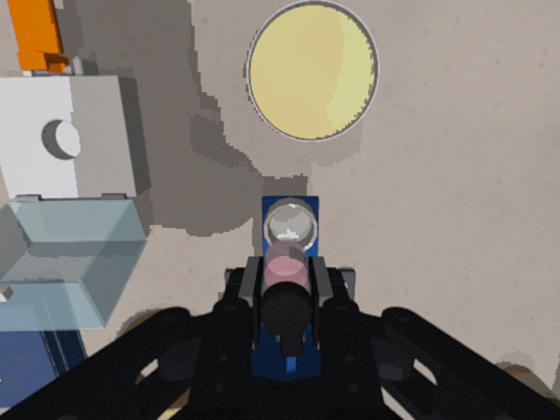

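View pics/s23c.png

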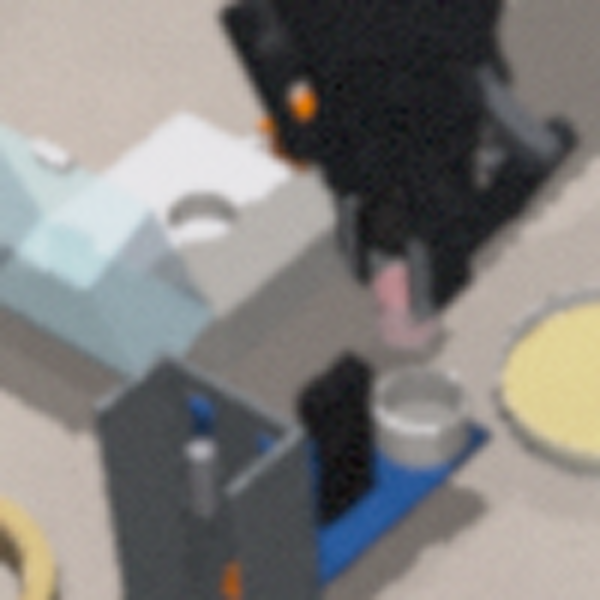

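View pics/w23c.png

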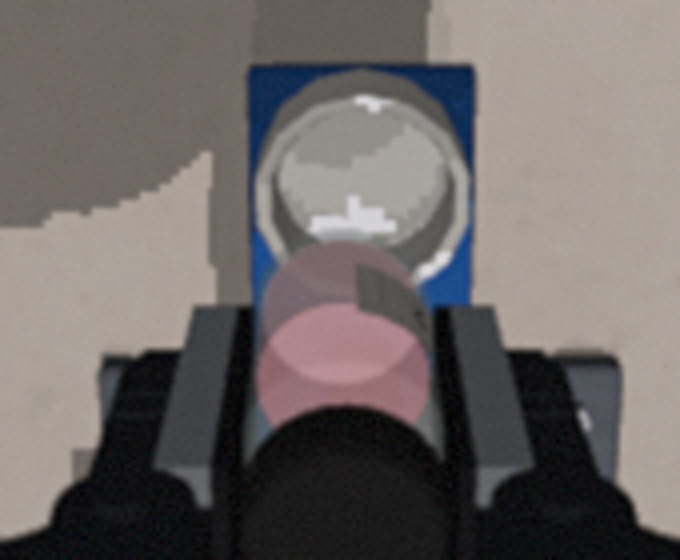

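Run:
```python
from h import *
np.set_printoptions(precision=1,suppress=True)
c=load('w23.png');V=np.linalg.inv(c['view'])
tc=np.array([550.2,-43.4]);y=.0615
ex=np.array([np.cos(y),np.sin(y)]);ey=np.array([-ex[1],ex[0]])
for n,p,z in [('shelfL',(248,67),50),('shelfR',(475,67),50),('rimL',(255,185),67),('rimR',(471,185),67)]:
    q=atz(c,(p[0]/4+200,p[1]/4+180),z)[:2]-tc; print(n,q@ex,q@ey)
# vial in tool: cap left/right at z TCP-141.8
for n,p,h in [('pinkbottom L',(262,330),0)]: pass
q=atz(c,(346/4+200,500/4+180),291.2-141.8)[:2]-tc; print('cap approx',q@ex,q@ey)
```

```text
shelfL -19.96868853252837 -14.656287468242605
shelfR -19.921573228245876 21.921233089311016
rimL -5.951155010633307 -12.75231823676229
rimR -5.913971246942951 20.122830627451528
cap approx -4.419489528887622 0.967174967325053
```

Emit:
{"fn": "drive_tool", "kwargs": {
  "steps": [
    {"slide": [0,0.008,0.002],"rotation": [0,-0.2,0],"claw": 0},
    {"slide": [0,0.008,0],"rotation": [0,0,0],"claw": 0},
    {"slide": [0,0.004,0],"rotation": [0,0,0],"claw": 0},
    {"slide": [0,0,0],"rotation": [0,0,0],"claw": 0},
    {"slide": [0,0,0],"rotation": [0,0,0],"claw": 0}
  ]
}}

```text
time: 22.3
ee_pos: [549.6, -41.9, 269.5]
ee_rot: [-0.706, 0.707, 0.022, -0.022]
force: [0.1, 1.2, -0.8]
opening: 20.5
```

Run:
```python
from plan import *
c=cap('wrist','w24.png');d=cap('scene','s24.png');crop(d,230,180,290,240,9,'s24c.png');crop(c,200,180,370,320,4,'w24c.png')
plan(np.array([549.8,-41.1,243.8]),.063,4,0)
```

```text
total rot deg [ 0.11 -0.04  0.04] dist [  0.1   0.7 -26. ]
{"slide": [0.0, 0.0065, 0.0002], "rotation": [0.03, -0.01, 0.01], "claw": 0}
{"slide": [0.0, 0.0065, 0.0002], "rotation": [0.03, -0.01, 0.01], "claw": 0}
{"slide": [0.0, 0.0065, 0.0002], "rotation": [0.03, -0.01, 0.01], "claw": 0}
{"slide": [0.0, 0.0065, 0.0002], "rotation": [0.03, -0.01, 0.01], "claw": 0}
```

View pics/s24c.png

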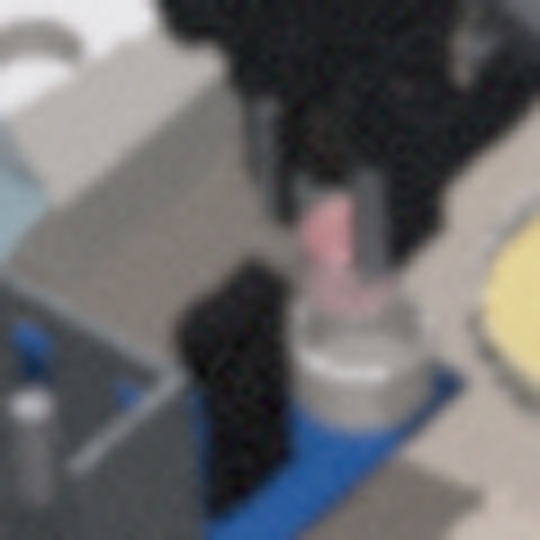

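View pics/w24c.png

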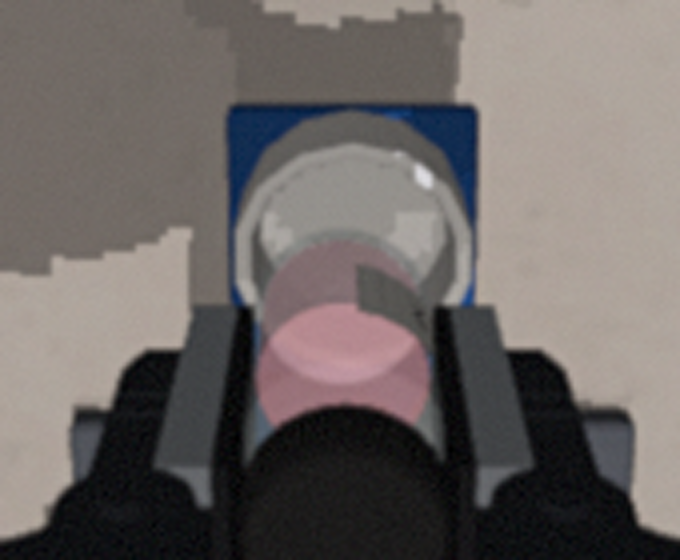

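Emit:
{"fn": "drive_tool", "kwargs": {
  "steps": [
    {"slide": [0.0005,0.006,0.0008],"rotation": [0,0,0],"claw": 0},
    {"slide": [0,0.005,0],"rotation": [0,0,0],"claw": 0},
    {"slide": [0,0.002,0],"rotation": [0,0,0],"claw": 0},
    {"slide": [0,0,0],"rotation": [0,0,0],"claw": 0}
  ]
}}

```text
time: 22.8
ee_pos: [550.4, -40.9, 256.0]
ee_rot: [-0.706, 0.707, 0.023, -0.021]
force: [0.3, -0.3, 0.5]
opening: 20.9
```

Run:
```python
from plan import *
c=cap('wrist','w25.png');d=cap('scene','s25.png');crop(d,230,180,290,240,9,'s25c.png');crop(c,200,180,370,320,4,'w25c.png')
plan(np.array([549.8,-41.1,243.8]),.063,4,0);print(status.observe()['force'])
```

```text
total rot deg [ 0.11 -0.05  0.12] dist [ -0.7  -0.1 -12.6]
{"slide": [-0.0002, 0.0031, -0.0], "rotation": [0.03, -0.01, 0.03], "claw": 0}
{"slide": [-0.0002, 0.0031, -0.0], "rotation": [0.03, -0.01, 0.03], "claw": 0}
{"slide": [-0.0002, 0.0031, -0.0], "rotation": [0.03, -0.01, 0.03], "claw": 0}
{"slide": [-0.0002, 0.0031, -0.0], "rotation": [0.03, -0.01, 0.03], "claw": 0}
[-0.4026733   1.07621467 -0.68944943]
```

View pics/s25c.png

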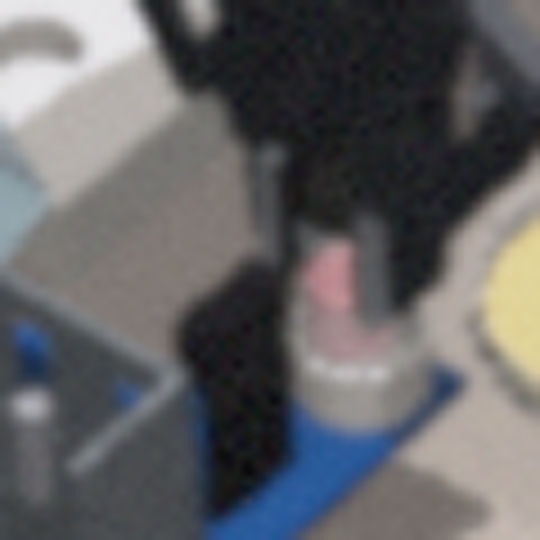

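View pics/w25c.png

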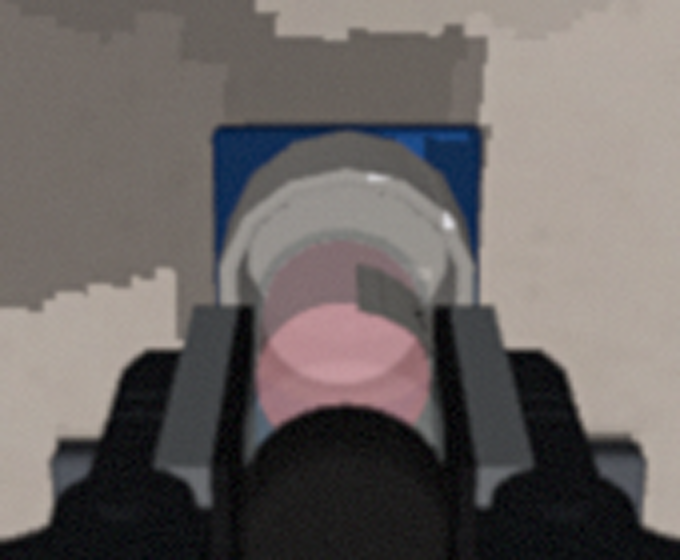

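Emit:
{"fn": "drive_tool", "kwargs": {
  "steps": [
    {"slide": [-0.0005,0.004,0],"rotation": [0,0,0],"claw": 0},
    {"slide": [0,0.003,0],"rotation": [0,0,0],"claw": 0},
    {"slide": [0,0,0],"rotation": [0,0,0],"claw": 0}
  ]
}}

```text
time: 23.2
ee_pos: [550.0, -41.1, 249.1]
ee_rot: [-0.706, 0.707, 0.023, -0.021]
force: [-0.2, 0.6, -0.7]
opening: 20.5
```

Emit:
{"fn": "drive_tool", "kwargs": {
  "steps": [
    {"slide": [0,0.002,0],"rotation": [0,0,0],"claw": 0},
    {"slide": [0,0.001,0],"rotation": [0,0,0],"claw": 0},
    {"slide": [0,0,0],"rotation": [0,0,0],"claw": 0}
  ]
}}

```text
time: 23.5
ee_pos: [550.1, -41.1, 245.8]
ee_rot: [-0.706, 0.707, 0.023, -0.021]
force: [0.4, 0.5, -0.4]
opening: 20.3
```

Emit:
{"fn": "drive_tool", "kwargs": {
  "steps": [
    {"slide": [0,0.001,0],"rotation": [0,0,0],"claw": 0},
    {"slide": [0,0,0],"rotation": [0,0,0],"claw": 0}
  ]
}}

```text
time: 23.7
ee_pos: [550.1, -41.1, 244.8]
ee_rot: [-0.706, 0.707, 0.023, -0.021]
force: [0.4, 0.3, -0.2]
opening: 20.6
```

Emit:
{"fn": "drive_tool", "kwargs": {
  "steps": [
    {"slide": [0,0.001,0],"rotation": [0,0,0],"claw": 0},
    {"slide": [0,0,0],"rotation": [0,0,0],"claw": 0}
  ]
}}

```text
time: 23.9
ee_pos: [550.1, -41.1, 243.7]
ee_rot: [-0.706, 0.707, 0.023, -0.021]
force: [-0.4, -0.8, -0.9]
opening: 20.5
```

Emit:
{"fn": "drive_tool", "kwargs": {
  "steps": [
    {"slide": [0,0.001,0],"rotation": [0,0,0],"claw": 0},
    {"slide": [0,0,0],"rotation": [0,0,0],"claw": 0}
  ]
}}

```text
time: 24.1
ee_pos: [550.1, -41.1, 242.7]
ee_rot: [-0.706, 0.707, 0.023, -0.021]
force: [0.2, -0.5, -0.4]
opening: 20.6
```

Emit:
{"fn": "drive_tool", "kwargs": {
  "steps": [
    {"slide": [0,0.001,0],"rotation": [0,0,0],"claw": 0},
    {"slide": [0,0,0],"rotation": [0,0,0],"claw": 0}
  ]
}}

```text
time: 24.3
ee_pos: [550.1, -41.1, 241.6]
ee_rot: [-0.706, 0.707, 0.023, -0.021]
force: [0.1, 0.1, -0.5]
opening: 20.9
```

Run:
```python
from plan import *
c=cap('wrist','w26.png');d=cap('scene','s26.png');crop(d,230,180,290,240,9,'s26c.png');crop(c,200,180,370,320,4,'w26c.png')
print(status.observe()['force'],status.observe()['moment'])
```

```text
[-0.07975832  0.66824172 -0.1057677 ] [ 0.0057782   0.00884049 -0.0244935 ]
```

View pics/s26c.png

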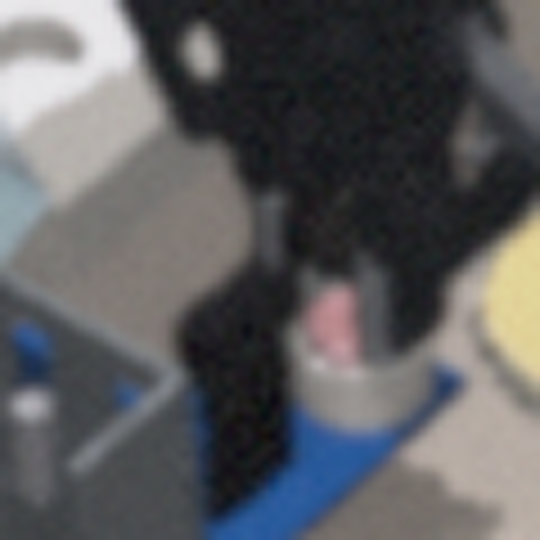

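View pics/w26c.png

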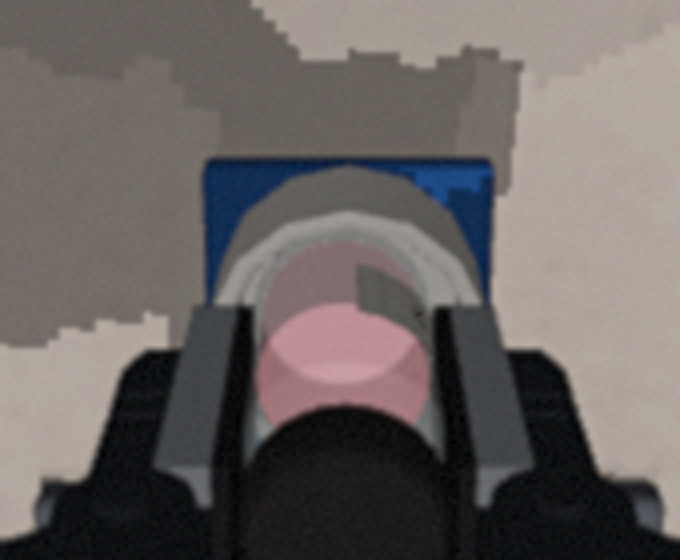

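Run:
```python
from h import *
from scipy.optimize import least_squares
c=load('w25.png')
T=np.array([550.4,-40.9,256.0]);s=status.observe();r=rot(s)
P=lambda t:proj(c,T+r.apply(np.atleast_2d(t)))
g=np.linspace(0,2*np.pi,180)
# w21c crop measurement (same hold): cap cols 242..449, rows 246..463 (orig 200+..., 220+...)
cap=np.array([242/4+200,449/4+200,246/4+220,463/4+220]); bot=86/4+220 # bottom glass top edge row; 
for bot in (86/4+220, 230/4+180):
  def f(p):
    x0,y0,h=p
    q=P(np.c_[x0+10.5*np.cos(g),np.full(180,h),y0+10.5*np.sin(g)])
    b=P(np.c_[x0+11.5*np.cos(g),np.full(180,h+51),y0+11.5*np.sin(g)])
    return [q[:,0].min()-cap[0],q[:,0].max()-cap[1],q[:,1].min()-cap[2],q[:,1].max()-cap[3],b[:,1].min()-bot]
  o=least_squares(f,[-3,0,142]);print(o.x,o.fun)
```

```text
[  3.26151159   1.1971351  150.03955836] [ 0.10285    -0.10284391  6.12566047 -3.32240043 -4.0050382 ]
[  0.18267929   1.17955965 145.79648322] [-0.85889476  0.85901112  4.69554419 -3.05456896 -2.43981102]
```

Emit:
{"fn": "drive_tool", "kwargs": {
  "steps": [
    {"slide": [0,0.0007,0],"rotation": [0,0,0],"claw": 0},
    {"slide": [0,0,0],"rotation": [0,0,0],"claw": 0}
  ]
}}

```text
time: 24.6
ee_pos: [550.2, -41.1, 241.2]
ee_rot: [-0.706, 0.707, 0.023, -0.021]
force: [-1.4, -0.2, 1.1]
opening: 20.6
```

Emit:
{"fn": "drive_tool", "kwargs": {
  "steps": [
    {"slide": [0,0.0007,0],"rotation": [0,0,0],"claw": 0},
    {"slide": [0,0,0],"rotation": [0,0,0],"claw": 0}
  ]
}}

```text
time: 24.8
ee_pos: [550.2, -41.2, 241.1]
ee_rot: [-0.706, 0.707, 0.023, -0.021]
force: [-2.3, 0.1, 2.6]
opening: 20.5
```

Emit:
{"fn": "drive_tool", "kwargs": {
  "steps": [
    {"slide": [0,0,0],"rotation": [0,0,0],"claw": 0.28},
    {"slide": [0,0,0],"rotation": [0,0,0],"claw": 0.32},
    {"slide": [0,0,0],"rotation": [0,0,0],"claw": 0.36},
    {"slide": [0,0,0],"rotation": [0,0,0],"claw": 0.42}
  ]
}}

```text
time: 25.2
ee_pos: [550.4, -41.2, 240.8]
ee_rot: [-0.706, 0.707, 0.023, -0.021]
force: [0.5, 0.0, -0.4]
opening: 35.8
```

Run:
```python
from plan import *
c=cap('wrist','w27.png');d=cap('scene','s27.png');crop(d,230,180,290,240,9,'s27c.png');crop(c,200,180,370,320,4,'w27c.png')
s=status.observe();print(s['force'],s['ee_pos'],s['opening'])
```

```text
[-0.21085381  0.54305361 -0.1755047 ] [550.36089621 -41.14655506 240.81162411] 36.04178032486483
```

View pics/w27c.png

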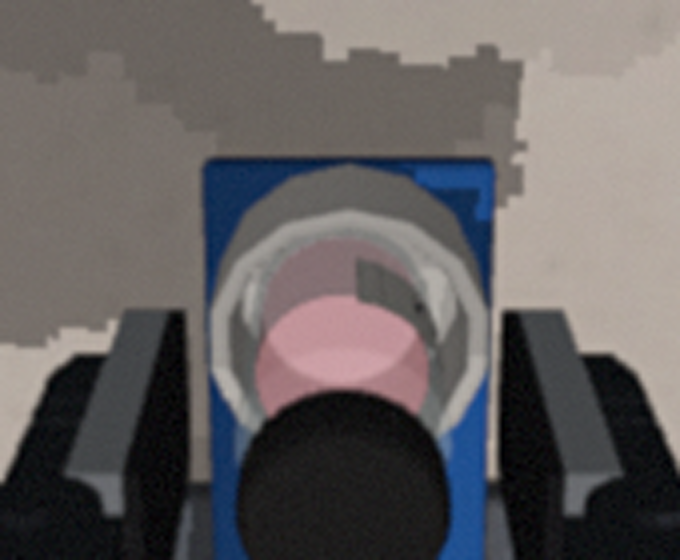

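View pics/s27c.png

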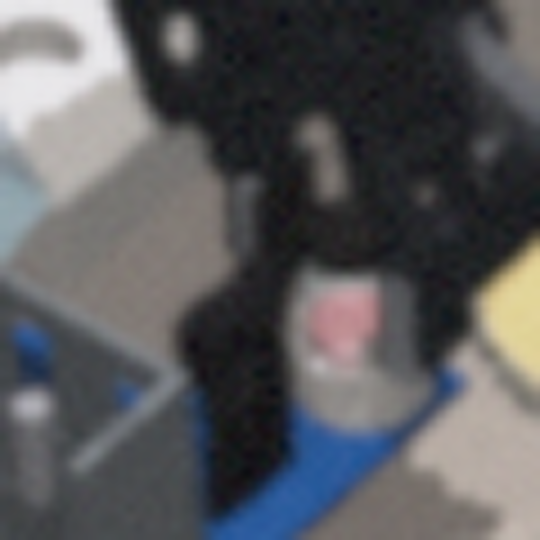

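Emit:
{"fn": "drive_tool", "kwargs": {
  "steps": [
    {"slide": [0,0,0],"rotation": [0,0,0],"claw": 0.6},
    {"slide": [0,0,0],"rotation": [0,0,0],"claw": 0.7},
    {"slide": [0,-0.005,0],"rotation": [0,0,0],"claw": 0.7},
    {"slide": [0,-0.015,0],"rotation": [0,0,0],"claw": 0.7},
    {"slide": [0,-0.025,0],"rotation": [0,0,0],"claw": 0.7},
    {"slide": [0,-0.03,0],"rotation": [0,0,0],"claw": 0.7},
    {"slide": [0,-0.03,0],"rotation": [0,0,0],"claw": 0.7},
    {"slide": [0,-0.02,0],"rotation": [0,0,0],"claw": 0.7},
    {"slide": [-0.02,0,0],"rotation": [0,0,0],"claw": 0.7},
    {"slide": [-0.03,0,0],"rotation": [0,0,0],"claw": 0.7},
    {"slide": [-0.03,0,0],"rotation": [0,0,0],"claw": 0.7},
    {"slide": [-0.02,0,0],"rotation": [0,0,0],"claw": 0.7},
    {"slide": [0,0,0],"rotation": [0,0,0],"claw": 0.7}
  ]
}}

```text
time: 26.6
ee_pos: [446.7, -47.5, 374.0]
ee_rot: [-0.706, 0.707, 0.025, -0.019]
force: [0.7, -0.7, -0.2]
opening: 59.5
```

Run:
```python
from plan import *
c=cap('wrist','w28.png');d=cap('scene','s28.png');t=cap('top','t28.png');crop(d,180,130,330,270,5,'s28c.png')
```

```text
(no output)
```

View pics/s28c.png

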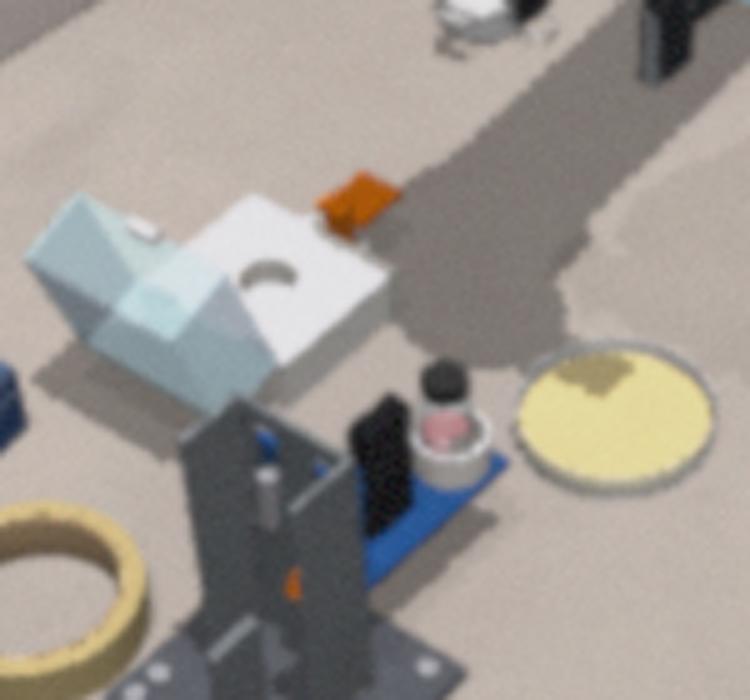

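View pics/w28.png

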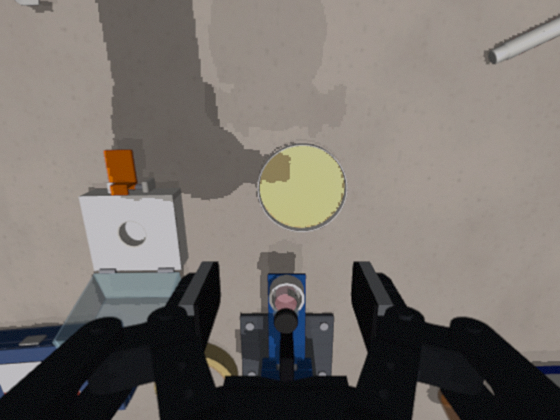

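View pics/t28.png

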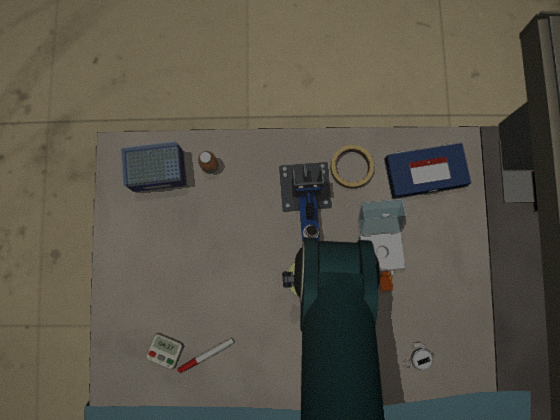

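```bash
python3 -c "
from plant import env,status
print(status.observe()['dq'].round(3));print(env.hand_in())"
```

```text
[-0.     0.018  0.    -0.013  0.001  0.002 -0.   ]
the job is handed in; nothing more can be done
None
```

The job is done and handed in at about 26.7 s of the 67 s allowed; `env.hand_in()` gives no verdict.

1. **Bracket:** I hung it with both hooks in the slots and pressed down to a hard stop at about 30 N. The orange catch sprang back out. A pull-up test gave a couple of millimetres of play and then held at 15 N, so it is locked. I then pressed it back down before letting go.
2. **Vial box:** I pressed the latch pad with about 3 to 4 N. The lid sprang fully open by itself while the arm stayed on the pad side, clear of it.
3. **Vial:** I lifted it from the socket and lowered it into the cup in steps of about 1 mm until I felt contact at about 2.6 N, then let go and backed off.

The last pictures show the vial upright in the cup, the lid open and the catch out with the bracket seated. The bottle, tape roll and dish look where they were, and the arm is clear of everything.

Two readings disagreed with what I expected:
- **Cup contact:** it came about 2 mm lower than calculated. I could not rule out the fingertips touching the rim first. When I let go, the cap shifted only slightly in the picture.
- **Grip opening:** it read about 20.6 mm on the 23 mm vial, but the grip held throughout.

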